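# Load the core-drying bay and latch its door

### The job

Get the small asphalt core discs drying: slide the empty tray out of the blue bay onto the yellow loading mark, put every small disc in it side by side (none stacked), and slide the loaded tray back, square onto the green mark inside the bay, never lifting it off the deck. Then push the bay door shut until its sprung latch snaps in, and finally press the green start button on the blower fully down and let it go. Leave the large core, the bottle and the bowl where they are.

Things in the scene. Friction and masses are not known exactly. Their poses are not given: they have to be found in the camera images.
- bay: fixed drying bay. Origin: centre of the underside of its grey deck, 236 (x) x 480 (y) x 8 mm. Its -y half is the open loading end. On the +y half (y 0 to 240 mm) stands an open-topped blue enclosure, outside 236 mm wide, walls 8 mm thick with tops 85 mm above the bench; its doorway faces -y at y = 0. Outside its +y end a grey blower, 60 mm high (y 240 to 290 mm).
- load_mark (a point): centre of the yellow outline (172 x 162 mm) on the deck's top, 8 mm above the bench, 120 mm to -y of the bay's origin
- dry_mark (a point): centre of the green outline (172 x 162 mm) on the deck's top, 8 mm above the bench, inside the enclosure, 135 mm to +y of the bay's origin; the empty tray starts about here
- tray: loose open aluminium tray, 0.4 kg, 160 (x) x 150 (y) mm outside, 18 mm high, walls and floor 3 mm. Origin: centre of its underside; its axes start roughly along those of the bay. A red pull bar stands off its -y side (the doorway side). It holds four discs two by two.
- tray_bar (a point): centre of the tray's red pull bar: 84 mm long along the tray's x, 12 mm thick (y), 18 mm high, its centre 107 mm to -y of the tray's origin and 45 mm above its underside; free space 26 mm between bar and tray wall; the steel struts that carry it stand 38 mm either side of its middle
- core1: small sawn asphalt core disc, dark with pale stones, 58 mm diameter, 46 mm high, about 0.26 kg, standing on the bench. Origin: centre of its underside, z along its axis. May be absent.
- core2: small sawn asphalt core disc, dark with pale stones, 58 mm diameter, 46 mm high, about 0.26 kg, standing on the bench. Origin: centre of its underside, z along its axis. May be absent.
- core3: small sawn asphalt core disc, dark with pale stones, 58 mm diameter, 46 mm high, about 0.26 kg, standing on the bench. Origin: centre of its underside, z along its axis. May be absent.
- core4: small sawn asphalt core disc, dark with pale stones, 58 mm diameter, 46 mm high, about 0.26 kg, standing on the bench. Origin: centre of its underside, z along its axis. May be absent.
- core1_center (a point): middle of disc core1, on its axis 23 mm above its underside
- core2_center (a point): middle of disc core2, on its axis 23 mm above its underside
- core3_center (a point): middle of disc core3, on its axis 23 mm above its underside
- core4_center (a point): middle of disc core4, on its axis 23 mm above its underside
- door (a joint): angle of the white upright door of the bay, rad: 0 = shut across the doorway, grows as it swings out towards -y of the bay; starts at about 1.65 to 2.05; swings freely with slight friction and stays where it is left. The door panel is 12 mm thick, 216 mm long, 75 mm high, its top 85 mm above the bench
- door_hinge (a point): on the door's upright hinge axis, at mid height of the door (47.5 mm above the bench), at the doorway's -x corner: 114 mm to -x and 6 mm to -y of the bay's origin. The middle plane of the door passes through it.
- door_edge (a point): free edge of the door, mid thickness, mid height, 214 mm from the hinge. When shut, the door runs along the bay's +x from the hinge
- bolt (a joint): travel of the sprung brass latch bolt in the door's free edge, m: 0 = out, up to 0.0095 = pushed in. Its bevel meets the fixed steel strike lip at the doorway's +x corner at a door angle of about 0.09 rad; riding over it takes 3 to 10 N at the door's edge; it snaps out behind the lip at about 0.01 rad. Latched = bolt out again with the door at 0 to 0.015 rad.
- start (a joint): travel of the green start button, m: 0 = up, 0.006 = fully down (about 5 N), springs back
- start_top (a point): middle of the top of the start button, radius 16 mm, facing up, 82 mm above the bench, on top of the blower: 30 mm to -x and 266 mm to +y of the bay's origin
- big_core: bystander: large loose asphalt core, 101 mm diameter, 63 mm high, origin at the centre of its underside; leave it alone
- bottle: bystander: loose clear bottle with a blue cap, 64 mm diameter, 200 mm high, origin at the centre of its underside; leave it alone
- bowl: bystander: loose white bowl, 100 mm diameter, 45 mm high, origin at the centre of its underside; leave it alone
Things that resemble listed ones, but are neither listed nor needed, are in the scene too. What is shaped like the tray but orange or turquoise is not meant.

How it is judged:
By the outcome, as a careful person would: the job done as asked, in the order asked, and still so for the second after the job is handed in, with the robot touching nothing.
Of core1, core2, core3, core4 only 2 to 4 are there at a start; the rules pass over those that are not, and their reading is None.
At some moment in a run one of core1, core2, core3, core4 may be knocked a few centimetres aside while the robot is not near it.
Once in a run the grip may slacken for a moment while it holds something.
It also fails if it takes over 210 s, if anything falls off the work surface, if the arm or the gripper's body presses on something with over 40 N, if the wrist force passes 120 N, or if a joint passes its speed limit or range.

### The arm

A 6-joint arm with a two-finger parallel gripper is mounted at the origin on the work surface. World frame = base frame: x ahead of the robot, y to its left, z up, the work surface at z = 0. Lengths are in mm, angles in degrees, forces in N, time in s.
With the tool pointing down it reaches from about 350 to 850 mm from the base axis. Payload 8.1 kg.
Tool frame: the origin (TCP) lies midway between the tips of the shut fingers; the grasp point (between the pads) lies 19 mm behind it (hold_point_z is the distance from the TCP to the grasp point, in mm); z points along the fingers, y is the direction in which the jaws open and shut (so a half turn about z gives the same grasp; the last joint's range is limited). The gripper opens to 85 mm and grips with 20 to 120 N. Pads are 22 mm wide; open, the fingers measure 114 mm over their backs; the gripper's body (76 mm by 85 mm) begins 54 mm behind the grasp point. The pads swing forward as they close: fully open they stand 13 mm farther back than shut.
Start: joints at [69.018, 7.471, 85.268, -0, 87.261, -4.893], TCP at [166.253, 576.511, 211.092] pointing down, gripper open.
Joint ranges: [-169.43, 169.43], [-51.17, 129.36], [1.28, 143.12], [-76.62, 256.62], [0, 156.53], [-152.29, 152.29]. Speed limits (degrees/s): [136.94, 136.94, 159.86, 180, 180, 180].

### API

Orientations are given as [roll, pitch, yaw] about the fixed x, y, z axes, in that order (R = Rz(yaw) Ry(pitch) Rx(roll)).
In Python, from bench import sense, snapshot, camera_params, hand_in, hold_point_z gives the robot as it stands.
- The arm moves only by the tool servo_tool, never from a script. Its argument "motion" is a list of rows, each a list of 7 numbers: the finger opening in mm, from 0 to 85.4, then the shift along the tool's x, y, z in mm, then the turn, a rotation vector about the tool's x, y, z in rad. A call has 1 to 10 rows; each row shifts and turns the pose as measured when the row begins, along the tool's axes as they then stand; what a row does not reach is not made up. A row lasts 1/10 s, in which the tool goes at most 50 mm and 8.59 degrees, less where a joint would pass 70% of its speed; a pose out of reach is approached as far as the arm can. A call with a gripper value outside its range is refused whole. The fingers move at their own pace and stop on an object; "force" is the grip in N (left out, the last holds). Time passes only in rows, so rows that do not move let the fingers close. It gives the time, the measured TCP pose, the force and the opening at its end, in the units of the state.
- sense(): the state, without advancing time (a new reading comes with each control period).
- snapshot(name): name is "side" or "top"; returns the picture (400x640x3 uint8, blue, green, red); there is no depth.
- camera_params(name): a dict with "fx", "fy", "cx", "cy" (pixels), "R" (3x3) and "t" (3): a world point X has camera coordinates R X + t. Camera axes: x right, y down, z forward; pixel columns grow to the right and rows downward; lengths in mm; the calibration is good to about 2 mm. A picture is of the moment at which its call begins. camera_params takes no time and is no camera call.
- hand_in(): hands the job in, once; it reports no verdict.
The state is a dict: "time": time; "joint_pos": joint angles; "qd": joint speeds; "joint_efforts": joint torques, N m; "tool_pos": TCP position; "tcp_rot": TCP orientation; "ft_force": force on the tool from outside, world axes, zero at the start; "wrist_torque": the same for the moment, N m; "finger_gap": finger opening in mm.
Only numpy, scipy, OpenCV 4.12 (cv2) and the standard library are available. Lean on these libraries where they do the work, as an engineer would, in place of code of your own. Each camera call takes 0.05 s, during which the arm holds its last target. There are 200 camera calls.

## Working session

There is one attempt and no reset: what is moved stays moved. The work goes in short steps, Python scripts to look and compute and a tool call to move; the robot and the scene stay as the last step left them, time stands still between calls to the robot, and variables do not carry over. Pictures are saved under pics/ and viewed, about 12 in all and at most 16, crops included, and the job is handed in when it is done.

Besides the shell and the picture viewer there is one more tool, called after "Request:" as name([rows], argument=value, ...), one row to a line, values as JSON. servo_tool: Moves the arm, as the interface text tells. Its arguments: {"type":"object","properties":{"motion":{"type":"array"},"force":{"type":"number"}},"required":["motion"]}

```bash
ls; mkdir -p pics
python3 - <<'E'
from bench import *
import cv2,json
print(sense(),hold_point_z)
for n in("side","top"):
    print(n,camera_params(n)); cv2.imwrite(f"pics/{n}0.png",snapshot(n))
E
```

```text
pics
{'time': 0.0, 'joint_pos': array([ 6.90182611e+01,  7.51430380e+00,  8.53313821e+01,  1.89239593e-03,
        8.72616817e+01, -4.89297200e+00]), 'qd': array([ 0.06424545,  0.03971851,  0.03489394,  0.01446774,  0.05754745,
       -0.05228942]), 'joint_efforts': array([ 2.19685317e-03, -5.69389093e+01, -5.00555205e+01, -2.36583146e-04,
        1.45594400e-02,  2.39296092e-06]), 'tool_pos': array([166.02493679, 575.94623023, 210.03270545]), 'tcp_rot': array([-1.79893185e+02, -1.10410542e-02,  1.63911131e+02]), 'ft_force': array([-0.09148368, -0.33468819, -0.8220537 ]), 'wrist_torque': array([ 0.03386508, -0.04509233, -0.00099296]), 'finger_gap': 85.57957053187897} 18.700000000000003
side {'fx': 430.6948844555473, 'fy': 430.6948844555473, 'cx': 321.3209279238981, 'cy': 200.92980728320674, 'R': array([[ 0.89393706, -0.44810586, -0.00881348],
       [-0.30442392, -0.59263533, -0.74572746],
       [ 0.32894167,  0.66931644, -0.66619282]]), 't': array([-454.91339333,  189.63257984, 1349.54028583])}
top {'fx': 361.0027488708667, 'fy': 361.0027488708667, 'cx': 320.1925075780336, 'cy': 194.02481540833577, 'R': array([[-2.37407921e-02, -9.99718131e-01,  1.82060784e-04],
       [-9.92048530e-01,  2.35361429e-02, -1.23635609e-01],
       [ 1.23596475e-01, -3.11582044e-03, -9.92327669e-01]]), 't': array([ -32.06567642,  527.29449165, 1138.5804922 ])}
```

View pics/top0.png

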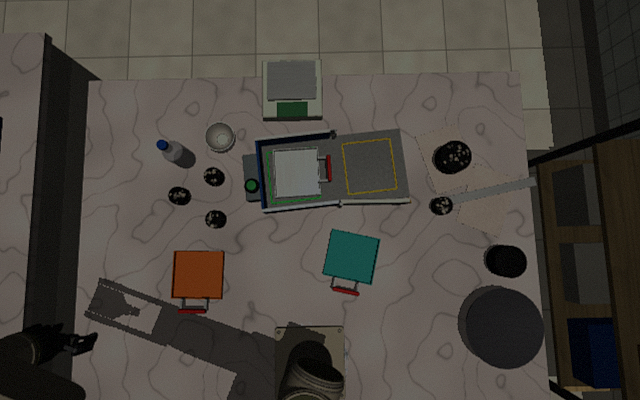

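View pics/side0.png

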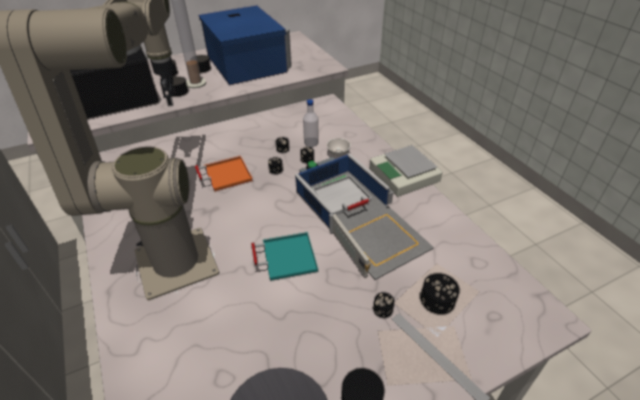

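```bash
cat > h.py <<'E'
import numpy as np, cv2
from bench import *
def ray(n,px,z):
    c=camera_params(n); px=np.atleast_2d(px).astype(float)
    d=np.c_[(px[:,0]-c["cx"])/c["fx"],(px[:,1]-c["cy"])/c["fy"],np.ones(len(px))]@c["R"]
    o=-c["R"].T@c["t"]
    return o+d*((z-o[2])/d[:,2])[:,None]
def proj(n,X):
    c=camera_params(n); q=np.atleast_2d(X)@c["R"].T+c["t"]
    return np.c_[q[:,0]/q[:,2]*c["fx"]+c["cx"],q[:,1]/q[:,2]*c["fy"]+c["cy"]]
def mask(im,lo,hi,box):
    m=cv2.inRange(cv2.cvtColor(im,cv2.COLOR_BGR2HSV),lo,hi); o=np.zeros_like(m)
    x0,y0,x1,y1=box; o[y0:y1,x0:x1]=m[y0:y1,x0:x1]; return o
def pts(m): return np.argwhere(m)[:,::-1]
def crop(n,im,box,s,name):
    x0,y0,x1,y1=box
    cv2.imwrite(name,cv2.resize(im[y0:y1,x0:x1],None,fx=s,fy=s,interpolation=cv2.INTER_CUBIC))
E
python3 - <<'E'
from h import *
im=snapshot("top"); cv2.imwrite("pics/t.png",im)
y=pts(mask(im,(20,90,60),(35,255,255),(335,130,405,200)))
w=ray("top",y,8); print("yellow",len(y),cv2.minAreaRect(w[:,:2].astype(np.float32)))
for nm,lo,hi,box,z in[("btn",(45,100,40),(85,255,255),(244,175,262,196),82),("red",(0,120,60),(8,255,255),(315,145,340,190),62),("red2",(172,120,60),(180,255,255),(315,145,340,190),62)]:
    p=pts(mask(im,lo,hi,box)); 
    if len(p): w=ray("top",p,z); print(nm,len(p),p.mean(0),w.mean(0),cv2.minAreaRect(w[:,:2].astype(np.float32)))
for c in[(214,176),(180,196),(216,219),(441,205)]: print(c,ray("top",c,46)[0])
crop("top",im,(150,120,470,235),2.5,"pics/c1.png")
E
```

```text
yellow 465 ((621.0464477539062, -210.14797973632812), (180.15037536621094, 170.20521545410156), 5.39193058013916)
btn 75 [250.76       184.78666667] [554.39567771 171.24787135  82.        ] ((554.5238037109375, 171.27273559570312), (29.21761703491211, 26.284420013427734), 44.0659065246582)
red 79 [329.02531646 167.30379747] [608.06997803 -74.70415019  62.        ] ((607.5541381835938, -74.69874572753906), (81.791015625, 10.175047874450684), 2.2484939098358154)
red2 4 [329.75 173.  ] [589.54833051 -76.52096784  62.        ] ((589.5271606445312, -77.31220245361328), (6.358737468719482, 45.277862548828125), 88.46680450439453)
(214, 176) [591.46767206 296.71363901  46.        ]
(180, 196) [529.01113317 404.83101581  46.        ]
(216, 219) [452.57872527 288.60661272  46.        ]
(441, 205) [ 480.24139516 -429.63476106   46.        ]
```

View pics/c1.png

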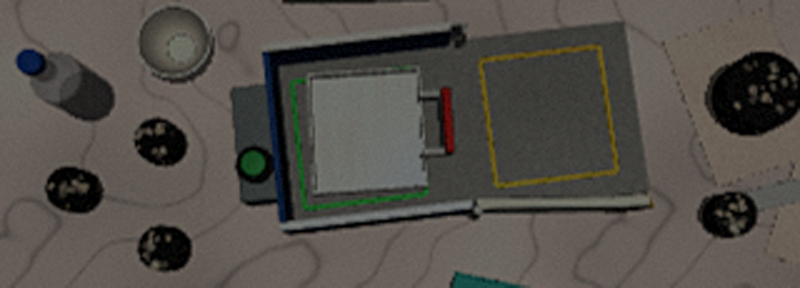

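```bash
cat >> h.py <<'E'
A=np.linspace(0,2*np.pi,40)
def cyl(n,xy,z0,r=29,h=46):
    P=np.r_[[[xy[0]+r*np.cos(a),xy[1]+r*np.sin(a),z] for a in A for z in(z0,z0+h)]]
    return cv2.convexHull(proj(n,P).astype(np.float32))
def cen(c): m=cv2.moments(c); return np.array([m["m10"],m["m01"]])/m["m00"]
def disc(n,im,xy,z0=0,thr=55,win=22):
    """refine disc position from dark blob near the predicted silhouette"""
    xy=np.array(xy,float); x,y=cen(cyl(n,xy,z0)).astype(int)
    g=(cv2.cvtColor(im,cv2.COLOR_BGR2GRAY)<thr).astype(np.uint8)
    w=np.zeros_like(g); w[max(y-win,0):y+win,max(x-win,0):x+win]=1
    g=cv2.morphologyEx(g*w,cv2.MORPH_CLOSE,np.ones((5,5),np.uint8))
    k,l,s,_=cv2.connectedComponentsWithStats(g)
    if k<2: return None
    i=1+np.argmax(s[1:,4]); cs,_=cv2.findContours((l==i).astype(np.uint8),cv2.RETR_EXTERNAL,cv2.CHAIN_APPROX_NONE)
    H=cv2.convexHull(cs[0]); c=cen(H)
    for _ in range(6):
        e=c-cen(cyl(n,xy,z0)); xy+=(ray(n,c,z0+23)-ray(n,c-e,z0+23))[0][:2]
    return xy.round(1),"area",cv2.contourArea(H),"exp",round(cv2.contourArea(cyl(n,xy,z0)))
BAY=np.array([609.7,-90.7]); YAW=5.45
def bay(x,y):
    c,s=np.cos(np.radians(YAW)),np.sin(np.radians(YAW)); return BAY+[c*x-s*y,s*x+c*y]
def plan(x,y,z,yaw,n,grip):
    s=sense(); p=s["tool_pos"]; r=s["tcp_rot"]; d=(yaw-r[2]+180)%360-180; D=np.array([x,y,z])-p
    print("t",s["time"].round(1),"pose",p.round(1),r.round(1),"d",D.round(1),"dyaw",round(d,1))
    for k in range(n):
        a=np.radians(r[2]+d*k/n); c,q=np.cos(a),np.sin(a); E=D/n
        print([grip,*np.round([E[0]*c+E[1]*q,E[0]*q-E[1]*c,-E[2]],1).tolist(),0,0,round(-np.radians(d)/n,3)])
        if abs(d)<1: print("x",n); break
E
python3 - <<'E'
from h import *
for n in("top","side"):
    im=snapshot(n)
    for c in[(591,297),(529,405),(452,288),(480,-430)]: print(n,disc(n,im,c,win=22 if n=="top" else 13))
t=cv2.imread("pics/t.png")
# check bay model
for nm,p,z in[("deck-y",[(-118,-240),(118,-240)],8),("encl top",[(-118,240),(118,240),(118,0)],85),("hinge",[(-114,-6)],85),("mark",[(-86,54),(86,216)],8)]:
    print(nm,proj("top",[[*bay(*q),z] for q in p]).round(1).tolist())
plan(*bay(-.7,16.1),210,185.4,20,40)
E
```

```text
top (array([593.7, 302.8]), 'area', 290.5, 'exp', 324)
top (array([533.4, 415.2]), 'area', 313.0, 'exp', 346)
top (array([453.8, 295.7]), 'area', 297.0, 'exp', 325)
top (array([ 480.9, -436.1]), 'area', 327.5, 'exp', 334)
side (array([586.7, 284.7]), 'area', 148.5, 'exp', 234)
side (array([533. , 411.4]), 'area', 117.0, 'exp', 217)
side (array([452.3, 285.8]), 'area', 133.5, 'exp', 248)
side (array([ 481.2, -439.1]), 'area', 308.0, 'exp', 494)
deck-y [[409.7, 196.2], [399.3, 127.6]]
encl top [[261.7, 211.7], [254.3, 137.6], [329.7, 128.9]]
hinge [[340.8, 201.0]]
mark [[320.4, 197.2], [266.5, 152.4]]Traceback (most recent call last):
  File "<stdin>", line 9, in <module>
  File "h.py", line 41, in plan
    print("t",s["time"].round(1),"pose",p.round(1),r.round(1),"d",D.round(1),"dyaw",round(d,1))
              ^^^^^^^^^^^^^^^
AttributeError: 'float' object has no attribute 'round'
```

```bash
sed -i 's/s\["time"\].round(1)/round(s["time"],1)/' h.py
python3 - <<'E'
from h import *
t=snapshot("top"); s=snapshot("side")
def ov(n,im,box,k,lst):
    x0,y0,x1,y1=box; o=cv2.convertScaleAbs(cv2.resize(im[y0:y1,x0:x1],None,fx=k,fy=k,interpolation=cv2.INTER_CUBIC),alpha=1.8)
    for xy,col in lst:
        c=((cyl(n,xy,0)-[x0-.5,y0-.5])*k-0.5).astype(np.int32); cv2.polylines(o,[c],True,col,1)
    return o
L=[(593.7,302.8),(533.4,415.2),(453.8,295.7)]; M=[(591,297),(529,405),(452.5,288.5)]
l=[(p,(0,0,255)) for p in L]+[(p,(0,255,0)) for p in M]
a=ov("top",t,(160,160,240,235),5,l); b=ov("side",s,(255,125,335,200),5,l)
cv2.imwrite("pics/ov.png",np.hstack([a,b]))
for n,im in(("top",t),("side",s)):
  for th in(45,55,65,75,85):
    print(n,th,[disc(n,im,c,thr=th,win=18 if n=="top" else 12) for c in[(591,297),(529,405),(452,288),(480,-430)]])
plan(*bay(-.7,16.1),210,185.4,20,40)
E
```

```text
top 45 [(array([594. , 303.2]), 'area', 282.5, 'exp', 324), (array([533.2, 415.5]), 'area', 309.5, 'exp', 346), (array([453.9, 296.3]), 'area', 289.0, 'exp', 326), (array([ 480.8, -435.9]), 'area', 325.0, 'exp', 334)]
top 55 [(array([593.5, 303.1]), 'area', 292.5, 'exp', 324), (array([533.2, 415.5]), 'area', 313.0, 'exp', 346), (array([453.8, 295.7]), 'area', 297.0, 'exp', 325), (array([ 480.9, -436.1]), 'area', 327.0, 'exp', 334)]
top 65 [(array([593.4, 303.2]), 'area', 301.0, 'exp', 324), (array([533.2, 415.2]), 'area', 339.0, 'exp', 346), (array([453.8, 296.3]), 'area', 311.5, 'exp', 326), (array([ 481.4, -435.5]), 'area', 346.5, 'exp', 334)]
top 75 [(array([593.5, 303.7]), 'area', 312.5, 'exp', 324), (array([530.5, 418.2]), 'area', 443.0, 'exp', 347), (array([454.1, 295.9]), 'area', 320.0, 'exp', 325), (array([ 487.7, -435.2]), 'area', 456.0, 'exp', 334)]
top 85 [(array([593.8, 303.2]), 'area', 332.5, 'exp', 324), (array([530.2, 411.6]), 'area', 705.5, 'exp', 346), (array([456.6, 294.8]), 'area', 435.0, 'exp', 325), (array([ 496.7, -437.2]), 'area', 725.0, 'exp', 334)]
side 45 [(
[... 1469 characters left out ...]

[40, -27.2, -28.4, 0.0, 0, 0, np.float64(-0.019)]
[40, -26.7, -28.9, 0.0, 0, 0, np.float64(-0.019)]
[40, -26.1, -29.4, 0.0, 0, 0, np.float64(-0.019)]
[40, -25.6, -29.9, 0.0, 0, 0, np.float64(-0.019)]
[40, -25.0, -30.4, 0.0, 0, 0, np.float64(-0.019)]
[40, -24.4, -30.8, 0.0, 0, 0, np.float64(-0.019)]
[40, -23.8, -31.3, 0.0, 0, 0, np.float64(-0.019)]
[40, -23.3, -31.7, 0.0, 0, 0, np.float64(-0.019)]
[40, -22.7, -32.1, 0.0, 0, 0, np.float64(-0.019)]
[40, -22.0, -32.6, 0.0, 0, 0, np.float64(-0.019)]
[40, -21.4, -33.0, 0.0, 0, 0, np.float64(-0.019)]
[40, -20.8, -33.4, 0.0, 0, 0, np.float64(-0.019)]
[40, -20.2, -33.8, 0.0, 0, 0, np.float64(-0.019)]
[40, -19.5, -34.1, 0.0, 0, 0, np.float64(-0.019)]
```

View pics/ov.png

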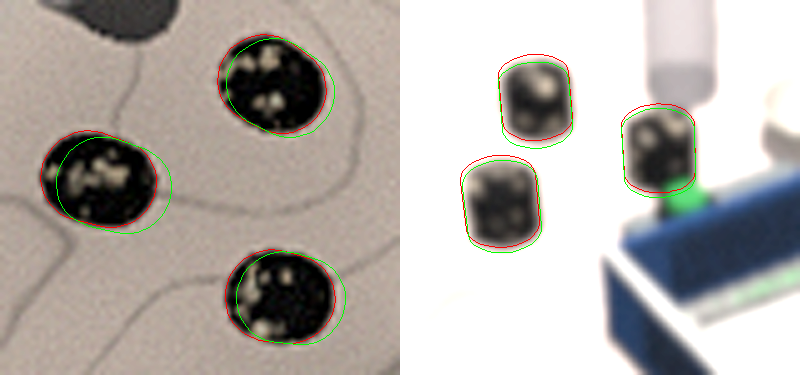

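Request:
servo_tool([
  [40, -30, -25, 0, 0, 0, 0],
  [40, -30, -25, 0, 0, 0, 0],
  [40, -30, -25, 0, 0, 0, 0],
  [40, -30, -25, 0, 0, 0, 0],
  [40, -30, -25, 0, 0, 0, 0],
  [40, -30, -25, 0, 0, 0, 0],
  [40, -30, -25, 0, 0, 0, 0],
  [40, -30, -25, 0, 0, 0, 0],
  [40, -30, -25, 0, 0, 0, 0],
  [40, -30, -25, 0, 0, 0, 0],
], force=40)

```text
time: 1.35
tool_pos: [390.0, 245.2, 210.4]
tcp_rot: [179.9, 0.1, 164.4]
ft_force: [0.6, 0.2, -0.0]
finger_gap: 40.2
```

Request:
servo_tool([
  [30, -30, -25, 0, 0, 0, 0],
  [30, -30, -25, 0, 0, 0, 0],
  [30, -30, -25, 0, 0, 0, 0],
  [30, -30, -25, 0, 0, 0, 0],
  [30, -30, -25, 0, 0, 0, 0],
  [30, -30, -25, 0, 0, 0, 0],
  [30, -30, -25, 0, 0, 0, -0.1],
  [30, -29, -28, 0, 0, 0, -0.1],
  [30, -25, -30, 0, 0, 0, -0.1],
  [30, -22, -33, 0, 0, 0, -0.08],
])

```text
time: 2.35
tool_pos: [622.9, -91.8, 212.5]
tcp_rot: [179.9, 0.4, -173.1]
ft_force: [0.3, 0.0, 0.2]
finger_gap: 30.1
```

Run:
```python
from h import *
plan(*bay(-.7,16.1),120,185.4,4,30)
```

```text
t 2.4 pose [622.9 -91.8 212.5] [ 179.9    0.4 -173.1] d [-15.4  17.1 -92.5] dyaw -1.5
[30, 3.3, 4.7, 23.1, 0, 0, np.float64(0.006)]
[30, 3.3, 4.7, 23.1, 0, 0, np.float64(0.006)]
[30, 3.4, 4.7, 23.1, 0, 0, np.float64(0.006)]
[30, 3.4, 4.6, 23.1, 0, 0, np.float64(0.006)]
```

Request:
servo_tool([
  [30, 3.3, 4.7, 23, 0, 0, 0.006],
  [30, 3.3, 4.7, 23, 0, 0, 0.006],
  [30, 3.3, 4.7, 23, 0, 0, 0.006],
  [30, 3.3, 4.7, 23, 0, 0, 0.006],
  [30, 0, 0, 0, 0, 0, 0],
])

```text
time: 2.85
tool_pos: [611.1, -81.4, 116.7]
tcp_rot: [180.0, 0.5, -174.8]
ft_force: [0.1, 0.3, -0.5]
finger_gap: 30.1
```

Run:
```python
from h import *
plan(*bay(-.7,16.1),36,185.4,4,30)
im=snapshot("side"); crop("s",im,(290,130,450,270),5,"pics/g1.png")
```

```text
t 2.9 pose [611.1 -81.4 116.7] [ 180.     0.5 -174.8] d [ -3.6   6.6 -80.7] dyaw 0.2
[30, 0.7, 1.7, 20.2, 0, 0, np.float64(-0.001)]
x 4
```

View pics/g1.png

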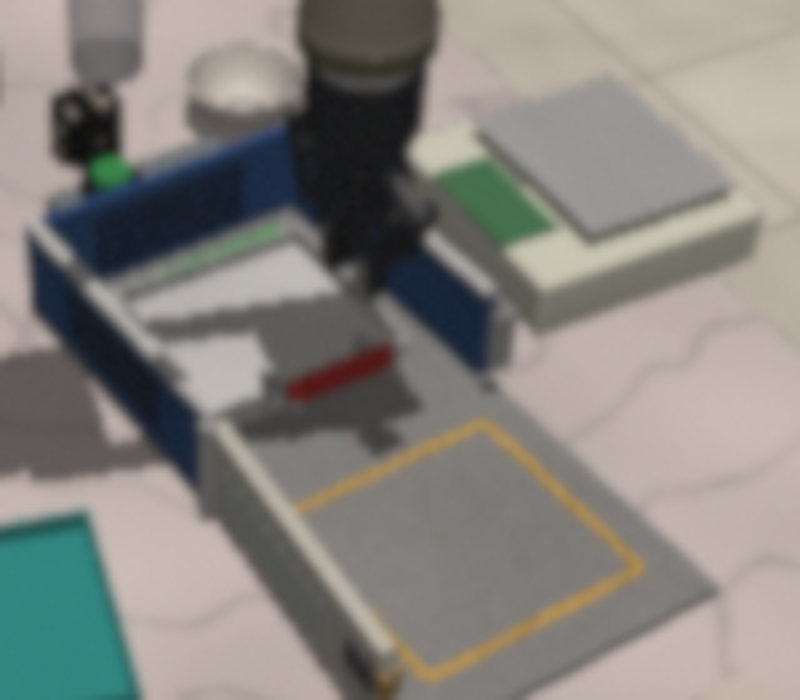

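Run:
```python
from h import *
print(proj("side",[[607.5,-74.7,53],[611,-81.4,117]]), ray("side",(358,204.6),53))
```

```text
[[356.96336653 203.70723813]
 [359.809543   190.18442011]] [[608.35484524 -80.21093567  53.        ]]
```

Request:
servo_tool([
  [30, 1.4, 3.4, 15, 0, 0, 0],
  [30, 1.4, 3.4, 15, 0, 0, 0],
  [30, 0, 0, 15, 0, 0, 0],
  [30, 0, 0, 0, 0, -0.008, 0],
])

```text
time: 3.3
tool_pos: [612.5, -75.5, 74.9]
tcp_rot: [-179.8, 1.5, -174.7]
ft_force: [-0.4, -0.3, -0.3]
finger_gap: 29.8
```

Run:
```python
from h import *
plan(*bay(-.7,16.1),36,185.4,3,30)
```

```text
t 3.3 pose [612.5 -75.5  74.9] [-179.8    1.5 -174.7] d [ -5.1   0.8 -38.9] dyaw 0.1
[30, 1.7, 0.4, 13.0, 0, 0, np.float64(-0.001)]
x 3
```

Request:
servo_tool([
  [30, 1.7, 0, 13, 0, 0.024, 0],
  [30, 1.7, 0, 13, 0, 0, 0],
  [30, 1.7, 0, 13, 0, 0, 0],
  [30, 0, 0, 0, 0, 0, 0],
])

```text
time: 3.7
tool_pos: [608.2, -76.3, 34.1]
tcp_rot: [-179.8, 0.2, -174.7]
ft_force: [-0.5, 0.1, -0.9]
finger_gap: 30.1
```

Request:
servo_tool([
  [13, 0, 0, 0, 0, 0, 0],
  [13, 0, 0, 0, 0, 0, 0],
  [13, 0, 0, 0, 0, 0, 0],
  [13, 0, 0, 0, 0, 0, 0],
], force=20)

```text
time: 4.1
tool_pos: [608.7, -76.3, 35.3]
tcp_rot: [-179.8, 0.4, -174.7]
ft_force: [0.2, 2.1, -0.6]
finger_gap: 13.0
```

Run:
```python
from h import *
plan(*bay(0,-227),36,185.4,10,13)
```

```text
t 4.1 pose [608.7 -76.3  35.3] [-179.8    0.4 -174.7] d [  22.5 -240.4    0.7] dyaw 0.1
[13, -0.0, -24.1, -0.1, 0, 0, np.float64(-0.0)]
x 10
```

Request:
servo_tool([
  [13, 0, -5, 0, 0, 0, 0],
  [13, 0, -10, 0, 0, 0, 0],
  [13, 0, -14, 0, 0, 0, 0],
  [13, 0, -14, 0, 0, 0, 0],
  [13, 0, -14, 0, 0, 0, 0],
  [13, 0, -14, 0, 0, 0, 0],
  [13, 0, -14, 0, 0, 0, 0],
  [13, 0, -14, 0, 0, 0, 0],
  [13, 0, -14, 0, 0, 0, 0],
  [13, 0, -14, 0, 0, 0, 0],
])

```text
time: 5.1
tool_pos: [621.2, -213.2, 36.0]
tcp_rot: [-179.9, 0.4, -174.7]
ft_force: [-0.1, 2.4, -0.8]
finger_gap: 13.0
```

Run:
```python
from h import *
plan(*bay(0,-227),36,185.4,10,13)
print(sense()["ft_force"])
```

```text
t 5.1 pose [ 621.2 -213.2   36. ] [-179.9    0.4 -174.7] d [  10.1 -103.5    0. ] dyaw 0.1
[13, -0.1, -10.4, -0.0, 0, 0, np.float64(-0.0)]
x 10
[-0.09776848  2.4457287  -0.77012713]
```

Request:
servo_tool([
  [13, 0, -12, 0, 0, 0, 0],
  [13, 0, -12, 0, 0, 0, 0],
  [13, 0, -12, 0, 0, 0, 0],
  [13, 0, -12, 0, 0, 0, 0],
  [13, 0, -12, 0, 0, 0, 0],
  [13, 0, -12, 0, 0, 0, 0],
  [13, 0, -12, 0, 0, 0, 0],
  [13, 0, -11, 0, 0, 0, 0],
  [13, 0, -6, 0, 0, 0, 0],
  [13, 0, -3, 0, 0, 0, 0],
])

```text
time: 6.1
tool_pos: [631.4, -327.4, 36.1]
tcp_rot: [-179.9, 0.4, -174.8]
ft_force: [-0.1, 3.3, 1.7]
finger_gap: 12.9
```

Request:
servo_tool([
  [30, 0, 0, 0, 0, 0, 0],
  [30, 0, 0, 0, 0, 0, 0],
  [30, 0, 0, 0, 0, 0, 0],
  [30, 0, 0, -20, 0, 0, 0],
  [30, 0, 0, -30, 0, 0, 0],
  [30, 0, 0, -40, 0, 0, 0],
  [30, 0, 0, -40, 0, 0, 0],
  [85, 0, 40, -30, 0, 0, 0],
  [85, 0, 50, 0, 0, 0, 0],
  [85, 0, 50, 0, 0, 0, 0],
])

```text
time: 7.1
tool_pos: [616.5, -190.4, 200.6]
tcp_rot: [-179.7, 0.4, -175.2]
ft_force: [0.6, 0.1, -0.4]
finger_gap: 72.1
```

Request:
servo_tool([
  [85, 0, 50, 0, 0, 0, 0],
  [85, 0, 50, 0, 0, 0, 0],
  [85, 0, 50, 0, 0, 0, 0],
  [85, 0, 50, 0, 0, 0, 0],
  [85, 0, 50, 0, 0, 0, 0],
  [85, 0, 50, 0, 0, 0, 0],
  [85, 0, 50, 0, 0, 0, 0],
])

```text
time: 7.8
tool_pos: [585.8, 159.7, 203.0]
tcp_rot: [-179.6, 1.0, -175.1]
ft_force: [1.6, 0.1, -0.1]
finger_gap: 84.9
```

```bash
cat >> h.py <<'E'
def tray(im,box=(300,110,430,215)):
    p=pts(mask(im,(0,110,60),(9,255,255),box)); w=ray("top",p,62); r=cv2.minAreaRect(w[:,:2].astype(np.float32))
    c=np.array(r[0]); b=cv2.boxPoints(r); e=max((b[1]-b[0],b[2]-b[1]),key=np.linalg.norm); e=e*np.sign(e[0])
    a=np.degrees(np.arctan2(e[1],e[0])); o=c+107*np.array([-np.sin(np.radians(a)),np.cos(np.radians(a))])
    R=np.array([[np.cos(np.radians(YAW)),-np.sin(np.radians(YAW))],[np.sin(np.radians(YAW)),np.cos(np.radians(YAW))]])
    print("bar",c.round(1),"size",np.round(r[1],1),"yaw",a.round(2),"tray",o.round(1),"in bay",((o-BAY)@R).round(1),"n",len(p)); return o,a
E
python3 - <<'E'
from h import *
im=snapshot("top"); tray(im)
crop("top",im,(290,100,430,215),5,"pics/t2.png")
for c in[(593.7,303),(533.3,415.3),(453.9,296),(481,-436)]: print(disc("top",im,c,win=18))
plan(593.7,303,150,50.4+90,8,85)
E
```

```text
bar [ 630.9 -324.7] size [82.3 10.2] yaw 5.36 tray [ 620.9 -218.2] in bay [  -1.  -127.9] n 75
(array([601.1, 292.5]), 'area', 748.0, 'exp', 322)
(array([536.7, 408. ]), 'area', 714.5, 'exp', 345)
(array([464.6, 284.4]), 'area', 508.0, 'exp', 322)
(array([ 480.8, -435.9]), 'area', 326.5, 'exp', 334)
t 7.8 pose [584.3 167.6 203. ] [-179.8    0.9 -174.9] d [  9.4 135.4 -53. ] dyaw -44.7
[85, -2.7, 16.7, 6.6, 0, 0, np.float64(0.098)]
[85, -1.0, 16.9, 6.6, 0, 0, np.float64(0.098)]
[85, 0.6, 16.9, 6.6, 0, 0, np.float64(0.098)]
[85, 2.3, 16.8, 6.6, 0, 0, np.float64(0.098)]
[85, 3.9, 16.5, 6.6, 0, 0, np.float64(0.098)]
[85, 5.5, 16.0, 6.6, 0, 0, np.float64(0.098)]
[85, 7.0, 15.4, 6.6, 0, 0, np.float64(0.098)]
[85, 8.5, 14.7, 6.6, 0, 0, np.float64(0.098)]
```

View pics/t2.png

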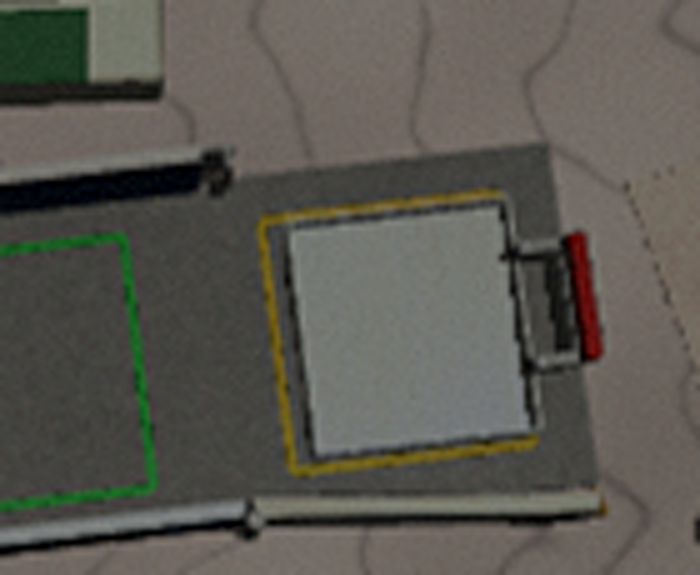

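Run:
```python
from h import *
plan(630.9,-324.7,100,185.4,12,30)
```

```text
t 7.8 pose [584.3 167.6 203. ] [-179.8    0.9 -174.9] d [  46.6 -492.3 -103. ] dyaw 0.3
[30, -0.2, -41.2, 8.6, 0, 0, np.float64(-0.0)]
x 12
```

Request:
servo_tool([
  [30, 0, -41, 0, 0, 0, 0],
  [30, 0, -41, 0, 0, 0.016, 0],
  [30, 0, -41, 0, 0, 0, 0],
  [30, 0, -41, 0, 0, 0, 0],
  [30, 0, -41, 5, 0, 0, 0],
  [30, 0, -41, 10, 0, 0, 0],
  [30, 0, -41, 15, 0, 0, 0],
  [30, 0, -41, 15, 0, 0, 0],
  [30, 0, -41, 15, 0, 0, 0],
  [30, 0, -41, 15, 0, 0, 0],
])

```text
time: 8.85
tool_pos: [629.3, -243.2, 133.6]
tcp_rot: [-179.6, 0.7, -173.5]
ft_force: [-0.1, 0.5, 0.6]
finger_gap: 30.0
```

Request:
servo_tool([
  [30, 0, -41, 15, 0, 0, 0],
  [30, 0, -41, 13, 0, 0, 0],
  [30, 0, 0, 0, 0, 0, 0],
])

```text
time: 9.15
tool_pos: [636.2, -333.3, 101.7]
tcp_rot: [-179.6, 0.5, -173.7]
ft_force: [-0.9, 0.5, -0.4]
finger_gap: 29.7
```

Run:
```python
from h import *
plan(630.9,-324.7,36,185.4,3,30)
```

```text
t 9.2 pose [ 636.2 -333.3  101.7] [-179.6    0.5 -173.7] d [ -5.3   8.6 -65.7] dyaw -0.9
[30, 1.5, 3.0, 21.9, 0, 0, np.float64(0.005)]
x 3
```

Request:
servo_tool([
  [30, 4, 8.5, 0, 0, 0, 0.016],
  [30, 0.5, 0, 20, 0, 0, 0],
  [30, 0, 0, 20, 0, 0, 0],
  [30, 0, 0, 20, 0, 0, 0],
  [30, 0, 0, 5, 0, 0, 0],
])

```text
time: 9.65
tool_pos: [632.3, -321.3, 39.0]
tcp_rot: [-179.5, 0.8, -174.7]
ft_force: [-1.0, 0.1, -0.9]
finger_gap: 30.2
```

Request:
servo_tool([
  [13, 0, 0, 0, 0, 0, 0],
  [13, 0, 0, 0, 0, 0, 0],
  [13, 0, 0, 0, 0, 0, 0],
  [13, 0, 0, 0, 0, 0, 0],
])

```text
time: 10.05
tool_pos: [634.0, -319.6, 43.3]
tcp_rot: [-179.4, 1.0, -174.6]
ft_force: [-0.3, -0.1, 0.7]
finger_gap: 13.3
```

Request:
servo_tool([
  [13, 1, 2, 3, 0, 0.01, 0],
  [13, 0.5, 1.5, 2, 0, 0, 0],
])

```text
time: 10.25
tool_pos: [633.9, -318.3, 41.9]
tcp_rot: [-179.1, 0.6, -174.6]
ft_force: [-2.9, -4.2, 8.5]
finger_gap: 13.2
```

Request:
servo_tool([
  [30, 0, 0, 0, 0, 0, 0],
  [30, 0, 0, 0, 0, 0, 0],
  [30, 0, 0, 0, 0, 0, 0],
  [30, 0, 0, -20, 0, 0, 0],
  [30, 0, 0, -30, 0, 0, 0],
  [30, 0, 0, -40, 0, 0, 0],
  [85, -40, 20, -30, 0, 0, 0],
  [85, -40, 20, 0, 0, 0, 0],
  [85, -40, 20, 0, 0, 0, 0],
  [85, -40, -20, 0, 0, 0, 0],
])

```text
time: 11.25
tool_pos: [781.3, -256.4, 164.1]
tcp_rot: [-179.5, 0.3, -174.8]
ft_force: [1.1, 0.3, 1.2]
finger_gap: 84.7
```

Run:
```python
from h import *
im=snapshot("top"); tray(im)
for c in[(593.7,303),(533.3,415.3),(453.9,296),(481,-436)]: print(disc("top",im,c,win=18))
plan(481,-436,100,140.4,9,85)
```

```text
bar [0. 0.] size [0. 0.] yaw 0.0 tray [  0. 107.] in bay [-588.2  254.7] n 0
(array([594., 303.]), 'area', 285.5, 'exp', 324)
(array([533.2, 415.5]), 'area', 309.5, 'exp', 346)
(array([453.9, 295.7]), 'area', 294.5, 'exp', 325)
(array([ 480.9, -436. ]), 'area', 326.0, 'exp', 334)
t 11.3 pose [ 785.1 -261.   158.2] [-179.4    0.2 -174.9] d [-304.1 -175.   -58.2] dyaw -44.7
[85, 35.4, -16.4, 6.5, 0, 0, np.float64(0.087)]
[85, 33.8, -19.4, 6.5, 0, 0, np.float64(0.087)]
[85, 32.0, -22.2, 6.5, 0, 0, np.float64(0.087)]
[85, 30.0, -24.9, 6.5, 0, 0, np.float64(0.087)]
[85, 27.7, -27.4, 6.5, 0, 0, np.float64(0.087)]
[85, 25.2, -29.7, 6.5, 0, 0, np.float64(0.087)]
[85, 22.6, -31.8, 6.5, 0, 0, np.float64(0.087)]
[85, 19.7, -33.6, 6.5, 0, 0, np.float64(0.087)]
[85, 16.8, -35.2, 6.5, 0, 0, np.float64(0.087)]
```

Request:
servo_tool([
  [85, 35, -16, 0, 0, 0, 0.087],
  [85, 34, -19, 0, 0, 0, 0.087],
  [85, 32, -22, 0, 0, 0, 0.087],
  [85, 30, -25, 0, 0, 0, 0.087],
  [85, 28, -27, 0, 0, 0, 0.087],
  [85, 25, -30, 0, 0, 0, 0.087],
  [85, 23, -32, 0, 0, 0, 0.087],
  [85, 20, -34, 0, 0, 0, 0.087],
  [85, 17, -35, 0, 0, 0, 0.087],
  [85, 0, 0, 0, 0, 0, 0],
])

```text
time: 12.3
tool_pos: [467.0, -432.9, 142.1]
tcp_rot: [-179.5, -0.6, 138.7]
ft_force: [-0.5, -0.0, 0.2]
finger_gap: 85.2
```

Run:
```python
from h import *
im=snapshot("top"); tray(im); cv2.imwrite("pics/x.png",im)
plan(481,-436,12,140.4,8,85)
```

```text
bar [ 631. -318.] size [82.3 10.3] yaw 5.62 tray [ 620.5 -211.5] in bay [  -0.7 -121.3] n 79
t 12.3 pose [ 468.8 -431.8  142.1] [-179.6   -0.5  138.9] d [  12.2   -4.2 -130.1] dyaw 1.5
[85, -1.5, 0.6, 16.3, 0, 0, np.float64(-0.003)]
[85, -1.5, 0.6, 16.3, 0, 0, np.float64(-0.003)]
[85, -1.5, 0.6, 16.3, 0, 0, np.float64(-0.003)]
[85, -1.5, 0.6, 16.3, 0, 0, np.float64(-0.003)]
[85, -1.5, 0.6, 16.3, 0, 0, np.float64(-0.003)]
[85, -1.5, 0.6, 16.3, 0, 0, np.float64(-0.003)]
[85, -1.5, 0.6, 16.3, 0, 0, np.float64(-0.003)]
[85, -1.5, 0.6, 16.3, 0, 0, np.float64(-0.003)]
```

Request:
servo_tool([
  [85, -12, 5, 10, 0, 0, -0.025],
  [85, 0, 0, 25, 0, 0, 0],
  [85, 0, 0, 25, 0, 0, 0],
  [85, 0, 0, 0, 0, 0, 0],
])

```text
time: 12.75
tool_pos: [484.4, -434.9, 81.5]
tcp_rot: [-179.7, -0.4, 140.6]
ft_force: [-0.2, 0.9, -0.6]
finger_gap: 84.8
```

Run:
```python
from h import *
plan(481,-436,12,140.4,4,85)
```

```text
t 12.8 pose [ 484.4 -434.9   81.5] [-179.7   -0.4  140.6] d [ -3.4  -1.1 -69.5] dyaw -0.2
[85, 0.5, -0.7, 17.4, 0, 0, np.float64(0.001)]
x 4
```

Request:
servo_tool([
  [85, 1, -1.5, 23, 0, 0, 0],
  [85, 0.8, -1.5, 23, 0, 0, 0],
  [85, 0, 0, 22, 0, 0, 0],
  [50, 0, 0, 1, 0, 0, 0],
  [50, 0, 0, 1, 0, 0, 0],
  [50, 0, 0, 0, 0, 0, 0],
  [50, 0, 0, 0, 0, 0, 0],
  [50, 0, 0, 0, 0, 0, 0],
], force=60)

```text
time: 13.55
tool_pos: [489.2, -437.2, 20.3]
tcp_rot: [-179.7, 0.2, 141.1]
ft_force: [0.4, 0.2, -3.1]
finger_gap: 54.7
```

Run:
```python
from h import *
s=sense(); print(s["tool_pos"],s["ft_force"],s["wrist_torque"],s["finger_gap"])
a=snapshot("top"); b=snapshot("side")
f=lambda im,x0,y0,x1,y1: cv2.convertScaleAbs(cv2.resize(im[y0:y1,x0:x1],(400,400),interpolation=cv2.INTER_CUBIC),alpha=1.6)
cv2.imwrite("pics/d1.png",np.hstack([f(a,390,150,490,250),f(b,330,250,430,350)]))
```

```text
[ 489.20650093 -437.23575501   20.2746769 ] [ 0.36828865  0.22754057 -3.12639003] [ 0.03660698 -0.02776082  0.02492412] 54.74664903510402
```

View pics/d1.png

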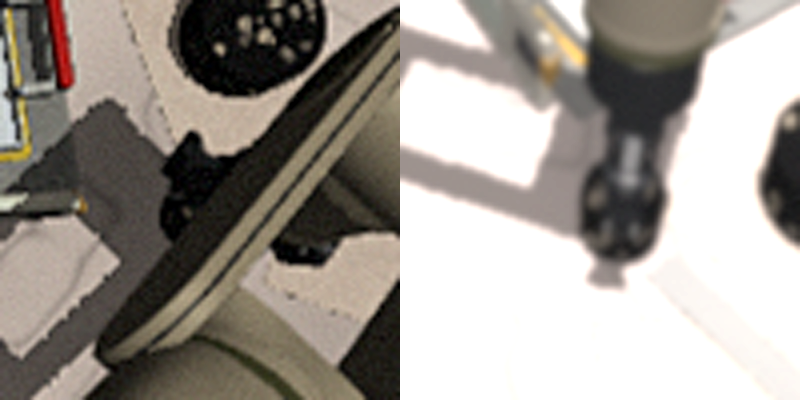

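Run:
```python
from h import *
print(bay(-40.7,-158.3))
plan(489,-437,90,140.4,3,50)
p=bay(-40.7,-158.3); s=sense()["tool_pos"]; d=p-s[:2]; a=np.radians(140.4)
print(d, d@[np.cos(a),np.sin(a)], d@[np.sin(a),-np.cos(a)])
```

```text
[ 584.21885599 -252.14996531]
t 13.7 pose [ 489.  -437.2   20. ] [-179.7    0.2  141.1] d [-0.   0.2 70. ] dyaw -0.7
[50, 0.1, 0.0, -23.3, 0, 0, np.float64(0.004)]
x 3
[ 95.17845133 185.06855893] 44.63088203119962 203.2668036634548
```

Request:
servo_tool([
  [50, 0, 0, -20, 0, 0, 0],
  [50, 0, 0, -35, 0, 0, 0],
  [50, 0, 0, -40, 0, 0, 0],
  [50, 6, 20, -15, 0, 0, 0],
  [50, 8, 35, 0, 0, 0, 0],
  [50, 8, 40, 0, 0, 0, 0],
  [50, 8, 40, 0, 0, 0, 0],
  [50, 8, 35, 0, 0, 0, 0],
  [50, 6, 25, 0, 0, 0, 0],
  [50, 0, 8, 0, 0, 0, 0],
])

```text
time: 14.65
tool_pos: [583.1, -238.7, 129.4]
tcp_rot: [-179.9, -0.2, 140.9]
ft_force: [0.3, -0.2, -2.7]
finger_gap: 54.5
```

Run:
```python
from h import *
p=bay(-40.7,-158.3); plan(*p,24,140.4,4,50); s=sense(); print(s["ft_force"],s["finger_gap"])
a=snapshot("top"); b=snapshot("side")
f=lambda im,x0,y0,x1,y1: cv2.convertScaleAbs(cv2.resize(im[y0:y1,x0:x1],(400,400),interpolation=cv2.INTER_CUBIC),alpha=1.6)
for n in("top","side"): print(n,proj(n,[[*s["tool_pos"][:2],s["tool_pos"][2]-k] for k in(-34,12)]).round(1).tolist())
cv2.imwrite("pics/d2.png",np.hstack([f(a,340,130,420,210),f(b,340,180,440,280)]))
```

```text
t 14.7 pose [ 583.1 -238.7  129.4] [-179.9   -0.2  140.9] d [   1.1  -13.5 -105.4] dyaw -0.5
[50, -2.3, -2.4, 26.4, 0, 0, np.float64(0.002)]
x 4
[ 0.3372865  -0.15207863 -2.70322595] 54.502775861617444
top [[386.5, 167.5], [383.7, 170.5]]
side [[379.5, 211.7], [378.2, 222.7]]
```

View pics/d2.png

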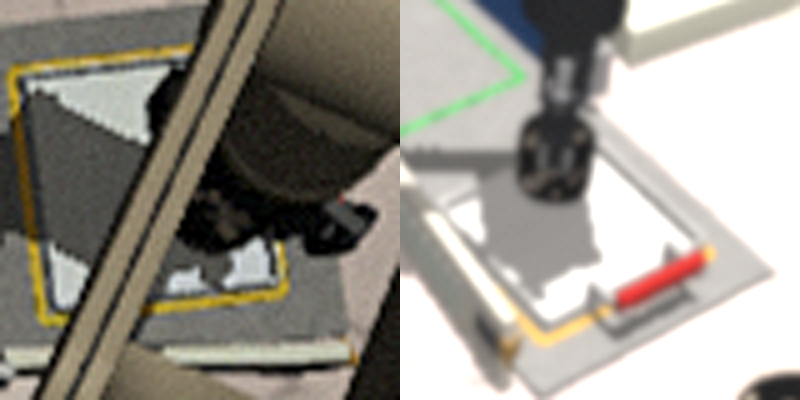

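Request:
servo_tool([
  [50, -9, -9.5, 10, 0, 0, 0],
  [50, 0, 0, 20, 0, 0, 0],
  [50, 0, 0, 25, 0, 0, 0],
  [50, 0, 0, 20, 0, 0, 0],
  [50, 0, 0, 5, 0, 0, 0],
  [50, 0, 0, 2, 0, 0, 0],
])

```text
time: 15.35
tool_pos: [579.9, -264.0, 42.3]
tcp_rot: [-179.8, -0.2, 140.5]
ft_force: [-1.9, 8.4, 9.0]
finger_gap: 54.8
```

Run:
```python
from h import *
p=bay(-40.7,-158.3); plan(*p,32,140.4,4,50); s=sense(); print(s["ft_force"],s["finger_gap"])
```

```text
t 15.3 pose [ 579.9 -264.    42.3] [-179.8   -0.2  140.5] d [  4.4  11.9 -10.3] dyaw -0.1
[50, 1.0, 3.0, 2.6, 0, 0, np.float64(0.0)]
x 4
[-1.86234145  8.44055922  8.95393046] 54.8305217585755
```

Request:
servo_tool([
  [50, 0, 0, -12, 0, 0, 0],
  [50, 4, 11, -3, 0, 0, 0],
  [50, 0, 0, 0, 0, 0, 0],
  [50, 0, 0, 0, 0, 0, 0],
])

```text
time: 15.75
tool_pos: [585.1, -256.0, 61.4]
tcp_rot: [-179.7, 0.1, 140.3]
ft_force: [-0.1, 0.3, -3.3]
finger_gap: 54.7
```

Run:
```python
from h import *
b=snapshot("top"); tray(b); p=bay(-40.7,-158.3); plan(*p,32,140.4,4,50); s=sense(); print(s["ft_force"],s["finger_gap"])
```

```text
bar [0. 0.] size [0. 0.] yaw 0.0 tray [  0. 107.] in bay [-588.2  254.7] n 0
t 15.8 pose [ 585.3 -255.9   61.4] [-1.797e+02  1.000e-01  1.403e+02] d [ -1.    3.7 -29.4] dyaw 0.1
[50, 0.8, 0.5, 7.4, 0, 0, np.float64(-0.0)]
x 4
[ 0.6211833  -0.12447787 -3.07665662] 55.3034524699806
```

Request:
servo_tool([
  [50, 3, 1.5, 4, 0, 0, 0],
  [50, 0, 0, 8, 0, 0, 0],
  [50, 0, 0, 6, 0, 0, 0],
  [50, 0, 0, 4, 0, 0, 0],
  [50, 0, 0, 1, 0, 0, 0],
])

```text
time: 16.3
tool_pos: [583.4, -252.4, 36.0]
tcp_rot: [-179.7, 0.1, 140.4]
ft_force: [-0.7, -0.6, -2.9]
finger_gap: 54.6
```

Run:
```python
from h import *
b=snapshot("side"); p=bay(-40.7,-158.3); plan(*p,32,140.4,4,50); s=sense(); print(s["ft_force"],s["finger_gap"])
```

```text
t 16.4 pose [ 583.3 -252.3   35.9] [-1.797e+02  1.000e-01  1.404e+02] d [ 0.9  0.1 -3.9] dyaw 0.0
[50, -0.1, 0.2, 1.0, 0, 0, np.float64(-0.0)]
x 4
[-0.13013186  0.65835284 -4.18229153] 54.91856583435513
```

Request:
servo_tool([
  [50, 0, 0, 2, 0, 0, 0],
  [50, 0, 0, 2, 0, 0, 0],
  [50, 0, 0, 1, 0, 0, 0],
])

```text
time: 16.65
tool_pos: [583.5, -252.6, 30.7]
tcp_rot: [-179.7, 0.1, 140.4]
ft_force: [0.3, 0.1, -3.2]
finger_gap: 54.4
```

Request:
servo_tool([
  [50, 0, 0, 1.5, 0, 0, 0],
  [50, 0, 0, 1.5, 0, 0, 0],
  [50, 0, 0, 1, 0, 0, 0],
])

```text
time: 16.95
tool_pos: [583.9, -252.9, 27.4]
tcp_rot: [-179.7, 0.1, 140.4]
ft_force: [-5.0, 1.6, 7.4]
finger_gap: 54.6
```

Request:
servo_tool([
  [68, 0, 0, -0.5, 0, 0, 0],
  [68, 0, 0, 0, 0, 0, 0],
  [68, 0, 0, 0, 0, 0, 0],
  [68, 0, 0, -20, 0, 0, 0],
  [68, 0, 0, -30, 0, 0, 0],
  [85, 0, 0, -40, 0, 0, 0],
  [85, 0, 35, 0, 0, 0, 0],
  [85, 0, 45, 0, 0, 0, 0],
  [85, 0, 45, 0, 0, 0, 0],
  [85, 0, 45, 0, 0, 0, 0],
])

```text
time: 17.95
tool_pos: [695.3, -125.0, 124.6]
tcp_rot: [-179.8, 0.5, 139.8]
ft_force: [0.4, -1.0, -0.1]
finger_gap: 85.3
```

Request:
servo_tool([
  [85, 0, 45, 0, 0, 0, 0],
  [85, 0, 45, 0, 0, 0, 0],
  [85, 0, 20, 0, 0, 0, 0],
  [85, 0, 0, 0, 0, 0, 0],
])

```text
time: 18.35
tool_pos: [772.1, -30.9, 125.1]
tcp_rot: [-180.0, 0.7, 140.1]
ft_force: [1.1, -0.5, 0.3]
finger_gap: 85.0
```

```bash
cat >> h.py <<'E'
def scan(im,t,L,z0=11):
    o,a=t; c,s=np.cos(np.radians(a)),np.sin(np.radians(a)); R=np.array([[c,-s],[s,c]])
    for q in L:
        g=o+R@np.array(q); r=disc("top",im,g,z0=z0,win=14); print("tray slot",q,((r[0]-o)@R).round(1),r)
def slot(t,q):
    o,a=t; c,s=np.cos(np.radians(a)),np.sin(np.radians(a)); return o+np.array([[c,-s],[s,c]])@np.array(q)
E
python3 - <<'E'
from h import *
im=snapshot("top"); t=tray(im); scan(im,t,[(-40,-37)])
cv2.imwrite("pics/x.png",im)
for c in[(593.7,303),(533.3,415.3),(453.9,296)]: print(disc("top",im,c,win=18))
plan(593.7,303,90,140.4,8,85)
E
```

```text
bar [ 631.3 -318.7] size [82.8  9. ] yaw 6.32 tray [ 619.5 -212.3] in bay [  -1.8 -122. ] n 72
tray slot (-40, -37) [-41.6 -40.9] (array([ 582.7, -257.5]), 'area', 441.0, 'exp', 307)
(array([594., 303.]), 'area', 285.5, 'exp', 324)
(array([533.2, 415.5]), 'area', 309.5, 'exp', 346)
(array([453.9, 295.7]), 'area', 294.5, 'exp', 325)
t 18.4 pose [771.5 -31.9 125. ] [-179.9    0.7  140.1] d [-177.8  334.9  -35. ] dyaw 0.3
[85, 43.9, 17.8, 4.4, 0, 0, np.float64(-0.001)]
x 8
```

Request:
servo_tool([
  [85, 44, 18, 0, 0, 0, 0],
  [85, 44, 18, 0, 0, 0, 0],
  [85, 44, 18, 0, 0, 0, 0],
  [85, 44, 18, 0, 0, 0, 0],
  [85, 44, 18, 0, 0, 0, 0],
  [85, 44, 18, 0, 0, 0, 0],
  [85, 44, 18, 0, 0, 0, 0],
  [85, 30, 12, 0, 0, 0, 0],
  [85, 12, 5, 0, 0, 0, 0],
  [85, 0, 0, 0, 0, 0, 0],
])

```text
time: 19.4
tool_pos: [588.3, 297.3, 119.4]
tcp_rot: [-179.8, 0.9, 139.1]
ft_force: [-0.3, -0.4, 0.9]
finger_gap: 85.1
```

Run:
```python
from h import *
im=snapshot("side"); print("bottle",ray("top",(185,160),0))
plan(593.7,303,12,140.4,1,85)
```

```text
bottle [[656.98482856 408.77318906   0.        ]]
t 19.4 pose [588.9 296.3 119.5] [-179.8    0.9  139.1] d [   4.8    6.7 -107.5] dyaw 1.3
[85, 0.8, 8.2, 107.5, 0, 0, np.float64(-0.023)]
```

Request:
servo_tool([
  [85, 1, 8, 15, 0, 0.015, -0.02],
  [85, 0, 0, 25, 0, 0, 0],
  [85, 0, 0, 25, 0, 0, 0],
  [85, 0, 0, 20, 0, 0, 0],
  [85, 0, 0, 0, 0, 0, 0],
])

```text
time: 19.95
tool_pos: [601.2, 291.3, 34.2]
tcp_rot: [-179.9, 0.3, 139.7]
ft_force: [-0.1, -0.0, -0.5]
finger_gap: 85.2
```

Run:
```python
from h import *
im=snapshot("side")
plan(593.7,303,12,140.4,1,85)
```

```text
t 20.0 pose [602.2 291.5  36. ] [180.    0.4 139.6] d [ -8.5  11.5 -24. ] dyaw 0.8
[85, 14.0, 3.3, 24.0, 0, 0, np.float64(-0.013)]
x 1
```

Request:
servo_tool([
  [85, 7, 2, 2, 0, 0, 0],
  [85, 6, 1, 6, 0, 0, -0.01],
  [85, 1, 0, 6, 0, 0, 0],
  [85, 0, 0, 5, 0, 0, 0],
  [85, 0, 0, 1, 0, 0, 0],
])

```text
time: 20.5
tool_pos: [597.4, 303.0, 20.2]
tcp_rot: [179.6, 0.6, 140.1]
ft_force: [-0.1, -0.0, 0.1]
finger_gap: 85.2
```

Run:
```python
from h import *
im=snapshot("side")
plan(593.7,303,12,140.4,1,85)
```

```text
t 20.6 pose [597.4 303.   20.3] [179.6   0.6 140.1] d [-3.7 -0.  -8.3] dyaw 0.3
[85, 2.9, -2.4, 8.3, 0, 0, np.float64(-0.004)]
x 1
```

Request:
servo_tool([
  [85, 2, -2, 4, 0, 0.01, 0],
  [85, 1, 0, 4, 0, 0, 0],
  [50, 0, 0, 1, 0, 0, 0],
  [50, 0, 0, 1, 0, 0, 0],
  [50, 0, 0, 0, 0, 0, 0],
  [50, 0, 0, 0, 0, 0, 0],
  [50, 0, 0, 0, 0, 0, 0],
], force=60)

```text
time: 21.25
tool_pos: [594.3, 303.7, 10.4]
tcp_rot: [179.5, 0.0, 140.2]
ft_force: [-0.3, 1.0, 1.3]
finger_gap: 55.3
```

Run:
```python
from h import *
t=(np.array([619.8,-212]),6.0)
p=slot(t,(40,37)); plan(*p,130,140.4,12,50); print(sense()["ft_force"])
```

```text
t 21.2 pose [594.3 303.7  10.4] [179.5   0.  140.2] d [  61.4 -474.7  119.6] dyaw 0.2
[50, -29.3, -27.1, -10.0, 0, 0, np.float64(-0.0)]
x 12
[-0.34042509  1.00151716  1.26192232]
```

Request:
servo_tool([
  [50, 0, 0, -20, 0, 0, 0],
  [50, 0, 0, -35, 0, 0, 0],
  [50, 0, 0, -40, 0, 0, 0],
  [50, -10, -10, -15, 0, 0, 0],
  [50, -30, -28, 0, 0, 0, 0],
  [50, -33, -31, 0, 0, 0, 0],
  [50, -33, -31, 0, 0, 0, 0],
  [50, -33, -31, 0, 0, 0, 0],
  [50, -33, -31, 0, 0, 0, 0],
  [50, -33, -31, 0, 0, 0, 0],
])

```text
time: 22.25
tool_pos: [622.0, 14.2, 112.4]
tcp_rot: [-179.9, -0.4, 140.7]
ft_force: [0.8, -0.1, -2.6]
finger_gap: 55.5
```

Run:
```python
from h import *
t=(np.array([619.8,-212]),6.0)
p=slot(t,(40,37)); plan(*p,130,140.4,4,50); print(sense()["ft_force"],sense()["finger_gap"])
```

```text
t 22.2 pose [622.   14.2 112.4] [-179.9   -0.4  140.7] d [  33.8 -185.3   17.6] dyaw -0.3
[50, -35.9, -30.5, -4.4, 0, 0, np.float64(0.001)]
x 4
[ 0.81968914 -0.06179185 -2.56419354] 55.52220677649647
```

Request:
servo_tool([
  [50, -34, -29, -6, 0, 0, 0],
  [50, -34, -29, -6, 0, 0, 0],
  [50, -30, -26, -3, 0, 0, 0],
  [50, -22, -18, 0, 0, 0, 0],
  [50, -10, -8, 0, 0, 0, 0],
  [50, -3, -3, 0, 0, 0, 0],
  [50, 0, 0, 0, 0, 0, 0],
])

```text
time: 22.95
tool_pos: [645.2, -176.4, 116.7]
tcp_rot: [-179.4, -1.0, 140.1]
ft_force: [0.6, 0.4, -1.9]
finger_gap: 55.8
```

Run:
```python
from h import *
im=snapshot("top"); T=tray(im)
t=(np.array([619.8,-212]),6.0)
p=slot(t,(40,37)); plan(*p,23,140.4,1,50); print(sense()["ft_force"],sense()["finger_gap"])
```

```text
bar [ 608.  -321.4] size [35.8  9.1] yaw 4.94 tray [ 598.7 -214.8] in bay [ -22.7 -122.5] n 27
t 23.0 pose [ 645.2 -175.7  116.6] [-179.4   -1.   140.1] d [ 10.6   4.7 -93.6] dyaw 0.3
[50, -5.1, 10.4, 93.6, 0, 0, np.float64(-0.004)]
x 1
[-0.5348668  -0.94383569 -3.10537155] 55.167398581966715
```

Request:
servo_tool([
  [50, -5, 10, 10, -0.01, -0.017, 0],
  [50, 0, 0, 20, 0, 0, 0],
  [50, 0, 0, 20, 0, 0, 0],
  [50, 0, 0, 12, 0, 0, 0],
  [50, 0, 0, 3, 0, 0, 0],
  [50, 0, 0, 0, 0, 0, 0],
])

```text
time: 23.6
tool_pos: [655.9, -161.6, 49.9]
tcp_rot: [179.9, -0.0, 140.7]
ft_force: [0.1, -0.5, -1.9]
finger_gap: 55.5
```

Run:
```python
from h import *
im=snapshot("top"); T=tray(im)
t=(np.array([619.8,-212]),6.0)
p=slot(t,(40,37)); plan(*p,23,140.4,1,50); print(sense()["ft_force"],sense()["finger_gap"])
```

```text
bar [ 631.3 -318.9] size [82.7 10. ] yaw 5.83 tray [ 620.4 -212.4] in bay [  -0.9 -122.2] n 73
t 23.6 pose [ 656.  -161.6   50.2] [179.9  -0.  140.7] d [ -0.3  -9.4 -27.2] dyaw -0.3
[50, -5.7, -7.5, 27.2, 0, 0, np.float64(0.005)]
x 1
[-0.497767    0.50188913 -2.16776515] 55.63249662486719
```

Request:
servo_tool([
  [50, -5, -7, 2, 0, 0, 0],
  [50, -0.5, -0.5, 6, 0, 0, 0],
  [50, 0, 0, 8, 0, 0, 0],
  [50, 0, 0, 5, 0, 0, 0],
  [50, 0, 0, 3, 0, 0, 0],
  [50, 0, 0, 0, 0, 0, 0],
])

```text
time: 24.25
tool_pos: [657.5, -173.0, 27.4]
tcp_rot: [179.8, 0.2, 140.7]
ft_force: [-0.3, 0.7, -3.3]
finger_gap: 55.7
```

Request:
servo_tool([
  [50, -0.5, 0, 2, 0, 0, 0],
  [50, 0, 0, 2, 0, 0, 0],
  [50, 0, 0, 1.5, 0, 0, 0],
  [50, 0, 0, 0.5, 0, 0, 0],
])

```text
time: 24.65
tool_pos: [658.4, -173.4, 21.5]
tcp_rot: [179.8, 0.3, 140.7]
ft_force: [-1.6, -0.6, 0.1]
finger_gap: 55.6
```

Request:
servo_tool([
  [68, 0, 0, -0.5, 0, 0, 0],
  [68, 0, 0, 0, 0, 0, 0],
  [68, 0, 0, 0, 0, 0, 0],
  [68, 0, 0, -20, 0, 0, 0],
  [68, 0, 0, -30, 0, 0, 0],
  [85, 0, 0, -40, 0, 0, 0],
  [85, 25, 10, -25, 0, 0, 0],
  [85, 46, 18, 0, 0, 0, 0],
  [85, 46, 18, 0, 0, 0, 0],
  [85, 46, 18, 0, 0, 0, 0],
])

```text
time: 25.65
tool_pos: [574.4, -22.2, 144.7]
tcp_rot: [179.6, 0.8, 140.2]
ft_force: [0.1, 0.2, -0.1]
finger_gap: 85.2
```

Run:
```python
from h import *
im=snapshot("top"); t=tray(im); scan(im,t,[(-40,-37),(40,37)])
for c in[(533.3,415.3),(453.9,296)]: print(disc("top",im,c,win=18))
plan(533.3,415.3,130,140.4,11,85)
```

```text
bar [ 632.7 -318.5] size [80.  9.] yaw 6.32 tray [ 620.9 -212.2] in bay [  -0.4 -122. ] n 73
tray slot (-40, -37) [-42.8 -40.9] (array([ 582.9, -257.5]), 'area', 441.5, 'exp', 307)
tray slot (40, 37) [47.1 47.5] (array([ 662.5, -159.8]), 'area', 499.5, 'exp', 302)
(array([572.3, 416.2]), 'area', 275.0, 'exp', 345)
(array([453.9, 295.6]), 'area', 295.5, 'exp', 325)
t 25.7 pose [570.4 -15.4 143.4] [179.6   0.4 140.4] d [-37.1 430.7 -13.4] dyaw 0.0
[85, 27.6, 28.0, 1.2, 0, 0, np.float64(-0.0)]
x 11
```

Run:
```python
from h import *
im=snapshot("top")
for w in (16,20): print(disc("top",im,(572.3,416.2),win=w))
b=cv2.convertScaleAbs(cv2.resize(im[120:240,130:270],None,fx=5,fy=5,interpolation=cv2.INTER_CUBIC),alpha=1.8); cv2.imwrite("pics/k.png",b)
plan(453.9,295.7,130,140.4,8,85)
```

```text
(array([575.5, 416.9]), 'area', 311.5, 'exp', 345)
(array([575.5, 416.9]), 'area', 311.5, 'exp', 345)
t 25.8 pose [571.9 -18.2 143.4] [179.6   0.5 140.5] d [-118.   313.9  -13.4] dyaw -0.1
[85, 36.3, 20.9, 1.7, 0, 0, np.float64(0.0)]
x 8
```

View pics/k.png

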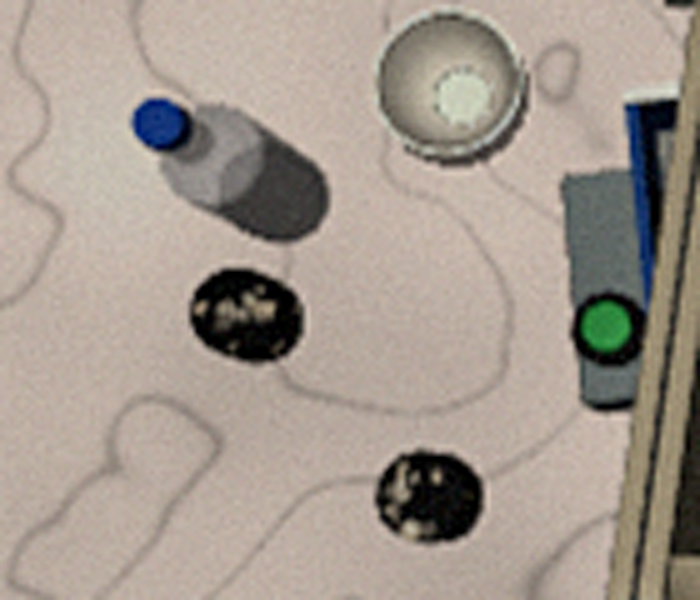

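Request:
servo_tool([
  [85, 36, 21, 0, 0, 0, 0],
  [85, 36, 21, 0, 0, 0, 0],
  [85, 36, 21, 0, 0, 0, 0],
  [85, 36, 21, 0, 0, 0, 0],
  [85, 36, 21, 0, 0, 0, 0],
  [85, 36, 21, 0, 0, 0, 0],
  [85, 36, 21, 0, 0, 0, 0],
  [85, 20, 12, 0, 0, 0, 0],
  [85, 8, 4, 0, 0, 0, 0],
  [85, 0, 0, 0, 0, 0, 0],
])

```text
time: 26.75
tool_pos: [459.4, 296.2, 147.0]
tcp_rot: [179.1, 1.0, 140.5]
ft_force: [0.0, -0.3, -0.7]
finger_gap: 85.1
```

Run:
```python
from h import *
im=snapshot("side"); print("bottle cap",ray("top",(162.4,144.6),200))
plan(453.9,295.7,50,140.4,4,85)
```

```text
bottle cap [[656.82116206 398.35033876 200.        ]]
t 26.8 pose [459.7 295.5 147. ] [179.1   1.  140.4] d [ -5.8   0.2 -97. ] dyaw -0.0
[85, 1.2, -0.9, 24.2, 0, 0, np.float64(0.0)]
x 4
```

Request:
servo_tool([
  [85, 5, -3, 15, 0.015, 0.015, 0],
  [85, 0, 0, 25, 0, 0, 0],
  [85, 0, 0, 25, 0, 0, 0],
  [85, 0, 0, 15, 0, 0, 0],
  [85, 0, 0, 8, 0, 0, 0],
  [85, 0, 0, 3, 0, 0, 0],
  [85, 0, 0, 0, 0, 0, 0],
])

```text
time: 27.5
tool_pos: [456.5, 287.3, 48.3]
tcp_rot: [-179.7, 0.0, 139.8]
ft_force: [-0.1, 0.0, 0.5]
finger_gap: 85.0
```

Run:
```python
from h import *
im=snapshot("side")
plan(453.9,295.7,13,140.4,1,85)
```

```text
t 27.6 pose [456.6 287.5  48.7] [-179.7    0.   139.8] d [ -2.7   8.2 -35.7] dyaw 0.6
[85, 7.4, 4.5, 35.7, 0, 0, np.float64(-0.01)]
x 1
```

Request:
servo_tool([
  [85, 6, 4, 2, 0, 0, -0.01],
  [85, 1, 0, 8, 0, 0, 0],
  [85, 1, 0, 10, 0, 0, 0],
  [85, 1, 0, 8, 0, 0, 0],
  [85, 0, 0, 5, 0, 0, 0],
  [85, 0, 0, 1, 0, 0, 0],
])

```text
time: 28.15
tool_pos: [453.7, 298.4, 14.5]
tcp_rot: [-180.0, 0.1, 140.5]
ft_force: [-1.3, -0.6, 0.1]
finger_gap: 85.0
```

Run:
```python
from h import *
plan(453.9,295.7,12,140.4,1,85)
```

```text
t 28.1 pose [453.7 298.4  14.5] [-1.800e+02  1.000e-01  1.405e+02] d [ 0.2 -2.7 -2.5] dyaw -0.1
[85, -1.9, -1.9, 2.5, 0, 0, np.float64(0.001)]
x 1
```

Request:
servo_tool([
  [85, -1.5, -1.5, 1.5, 0, 0, 0],
  [50, 0, 0, 1, 0, 0, 0],
  [50, 0, 0, 0.5, 0, 0, 0],
  [50, 0, 0, 0, 0, 0, 0],
  [50, 0, 0, 0, 0, 0, 0],
  [50, 0, 0, 0, 0, 0, 0],
], force=60)

```text
time: 28.75
tool_pos: [454.3, 295.9, 11.6]
tcp_rot: [-180.0, 0.1, 140.5]
ft_force: [-0.0, -0.9, -1.4]
finger_gap: 55.1
```

Request:
servo_tool([
  [50, 0, 0, -20, 0, 0, 0],
  [50, 0, 0, -35, 0, 0, 0],
  [50, 0, 0, -40, 0, 0, 0],
  [50, 0, 0, -25, 0, 0, 0],
  [50, 0, 0, -8, 0, 0, 0],
])

```text
time: 29.25
tool_pos: [450.3, 294.1, 138.8]
tcp_rot: [-179.4, -0.1, 140.5]
ft_force: [0.0, -0.7, -2.7]
finger_gap: 55.5
```

Run:
```python
from h import *
im=snapshot("top"); t=tray(im); t=(np.array([620.6,-212.3]),5.9)
p=slot(t,(-40,37)); plan(*p,135,140.4,11,50); print(p,sense()["ft_force"],sense()["finger_gap"])
```

```text
bar [ 631.3 -318.7] size [82.8  9.5] yaw 6.8 tray [ 618.6 -212.4] in bay [  -2.7 -122. ] n 72
t 29.3 pose [450.6 294.3 139.2] [-1.795e+02 -1.000e-01  1.405e+02] d [ 126.4 -473.9   -4.2] dyaw -0.1
[50, -36.3, -25.9, 0.4, 0, 0, np.float64(0.0)]
x 11
[ 577.00856345 -179.60769724] [ 1.32688346  1.54288233 -0.29597395] 55.30036281735305
```

Request:
servo_tool([
  [50, -20, -14, 0, 0, 0, 0],
  [50, -36, -26, 0, 0, 0, 0],
  [50, -36, -26, 0, 0, 0, 0],
  [50, -36, -26, 0, 0, 0, 0],
  [50, -36, -26, 0, 0, 0, 0],
  [50, -36, -26, 0, 0, 0, 0],
  [50, -36, -26, 0, 0, 0, 0],
  [50, -36, -26, 0, 0, 0, 0],
  [50, -36, -26, 0, 0, 0, 0],
  [50, -36, -26, 0, 0, 0, 0],
])

```text
time: 30.3
tool_pos: [552.4, -124.8, 120.6]
tcp_rot: [-178.9, -1.1, 141.0]
ft_force: [1.0, 1.3, -2.0]
finger_gap: 55.2
```

Request:
servo_tool([
  [50, -28, -19, 0, 0, 0, 0],
  [50, -14, -10, 0, 0, 0, 0],
  [50, -5, -3, 0, 0, 0, 0],
  [50, 0, 0, 0, 0, 0, 0],
])

```text
time: 30.7
tool_pos: [565.5, -185.5, 111.7]
tcp_rot: [-178.7, -1.6, 140.6]
ft_force: [-0.8, 0.4, -2.5]
finger_gap: 55.1
```

Run:
```python
from h import *
im=snapshot("top"); t=tray(im); t=(np.array([620.6,-212.3]),5.9)
p=slot(t,(-40,37)); plan(*p,23,140.4,1,50); print(p,sense()["ft_force"],sense()["finger_gap"])
```

```text
bar [0. 0.] size [0. 0.] yaw 0.0 tray [  0. 107.] in bay [-588.2  254.7] n 0
t 30.8 pose [ 565.2 -184.8  111.6] [-178.7   -1.7  140.7] d [ 11.8   5.2 -88.6] dyaw -0.3
[50, -5.8, 11.5, 88.6, 0, 0, np.float64(0.005)]
x 1
[ 577.00856345 -179.60769724] [-0.03996271 -0.11971676 -2.79822273] 55.45057404189261
```

Request:
servo_tool([
  [50, -5, 8, 8, -0.02, -0.028, 0],
  [50, 0, 0, 20, 0, 0, 0],
  [50, 0, 0, 18, 0, 0, 0],
  [50, 0, 0, 10, 0, 0, 0],
  [50, 0, 0, 3, 0, 0, 0],
  [50, 0, 0, 0, 0, 0, 0],
])

```text
time: 31.35
tool_pos: [573.9, -171.8, 50.7]
tcp_rot: [-180.0, -0.1, 141.2]
ft_force: [0.1, 0.1, -3.4]
finger_gap: 55.5
```

Run:
```python
from h import *
t=(np.array([620.6,-212.3]),5.9)
p=slot(t,(-40,37)); plan(*p,23,140.4,1,50); print(sense()["ft_force"],sense()["finger_gap"])
```

```text
t 31.4 pose [ 573.9 -171.8   50.7] [-1.800e+02 -1.000e-01  1.412e+02] d [  3.1  -7.8 -27.7] dyaw -0.8
[50, -7.3, -4.2, 27.7, 0, 0, np.float64(0.015)]
x 1
[ 0.06878308  0.06134874 -3.44619578] 55.45987917788711
```

Request:
servo_tool([
  [50, -6.5, -4, 2, 0, 0, 0.015],
  [50, 0, 0, 6, 0, 0, 0],
  [50, 0, 0, 8, 0, 0, 0],
  [50, 0, 0, 5, 0, 0, 0],
  [50, 0, 0, 3, 0, 0, 0],
  [50, 0, 0, 1, 0, 0, 0],
])

```text
time: 31.95
tool_pos: [578.7, -180.2, 26.4]
tcp_rot: [180.0, 0.1, 140.3]
ft_force: [-0.2, 0.5, -2.9]
finger_gap: 55.4
```

Request:
servo_tool([
  [50, 1, -0.5, 1.5, 0, 0, 0],
  [50, 0, 0, 1.5, 0, 0, 0],
  [50, 0, 0, 1, 0, 0, 0],
  [50, 0, 0, 0.5, 0, 0, 0],
])

```text
time: 32.35
tool_pos: [577.7, -180.1, 22.7]
tcp_rot: [180.0, 0.1, 140.3]
ft_force: [-3.6, 0.8, 3.5]
finger_gap: 55.5
```

Request:
servo_tool([
  [68, 0, 0, -0.5, 0, 0, 0],
  [68, 0, 0, 0, 0, 0, 0],
  [68, 0, 0, 0, 0, 0, 0],
  [68, 0, 0, -20, 0, 0, 0],
  [68, 0, 0, -30, 0, 0, 0],
  [85, 0, 0, -40, 0, 0, 0],
  [85, 25, 20, -25, 0, 0, 0],
  [85, 38, 30, 0, 0, 0, 0],
  [85, 38, 30, 0, 0, 0, 0],
  [85, 38, 30, 0, 0, 0, 0],
])

```text
time: 33.35
tool_pos: [543.2, -7.9, 144.8]
tcp_rot: [179.7, 0.6, 139.8]
ft_force: [0.5, 0.4, -0.2]
finger_gap: 84.9
```

Request:
servo_tool([
  [85, 20, 15, 0, 0, 0, -0.1],
  [85, 10, 8, 0, 0, 0, -0.1],
  [85, 0, 0, 0, 0, 0, -0.1],
  [85, 0, 0, 0, 0, 0, -0.1],
  [85, 0, 0, 0, 0, 0, 0],
])

```text
time: 33.85
tool_pos: [532.9, 37.9, 146.6]
tcp_rot: [179.8, 0.8, 164.0]
ft_force: [-0.9, -0.4, -0.3]
finger_gap: 85.2
```

Run:
```python
from h import *
im=snapshot("top"); t=tray(im); scan(im,t,[(-40,-37),(40,37),(-40,37)])
print(disc("top",im,(575.5,417),win=18),"cap",[ray("top",pts(mask(im,(100,120,60),(130,255,255),(150,130,175,160))).mean(0),200)])
crop("t",im,(320,120,420,210),6,"pics/t3.png")
plan(569.7,418.3,130,167,10,85)
```

```text
bar [ 631.3 -318.7] size [82.8  9.5] yaw 6.8 tray [ 618.6 -212.4] in bay [  -2.7 -122. ] n 72
tray slot (-40, -37) [-43.2 -38.6] (array([ 580.3, -255.9]), 'area', 486.5, 'exp', 307)
tray slot (40, 37) [46.3 44.9] (array([ 659.3, -162.3]), 'area', 471.0, 'exp', 302)
tray slot (-40, 37) [-40.2  43.1] (array([ 573.6, -174.4]), 'area', 598.5, 'exp', 295)
(array([575.5, 416.9]), 'area', 311.5, 'exp', 345) cap [array([[659.12094274, 402.59662177, 200.        ]])]
t 33.9 pose [532.9  37.8 146.6] [179.8   0.8 163.8] d [ 36.8 380.5 -16.6] dyaw 3.2
[85, 7.1, 37.6, 1.7, 0, 0, np.float64(-0.006)]
[85, 6.9, 37.6, 1.7, 0, 0, np.float64(-0.006)]
[85, 6.7, 37.6, 1.7, 0, 0, np.float64(-0.006)]
[85, 6.5, 37.7, 1.7, 0, 0, np.float64(-0.006)]
[85, 6.2, 37.7, 1.7, 0, 0, np.float64(-0.006)]
[85, 6.0, 37.7, 1.7, 0, 0, np.float64(-0.006)]
[85, 5.8, 37.8, 1.7, 0, 0, np.float64(-0.006)]
[85, 5.6, 37.8, 1.7, 0, 0, np.float64(-0.006)]
[85, 5.4, 37.8, 1.7, 0, 0, np.float64(-0.006)]
[85, 5.2, 37.9, 1.7, 0, 0, np.float64(-0.006)]
```

View pics/t3.png

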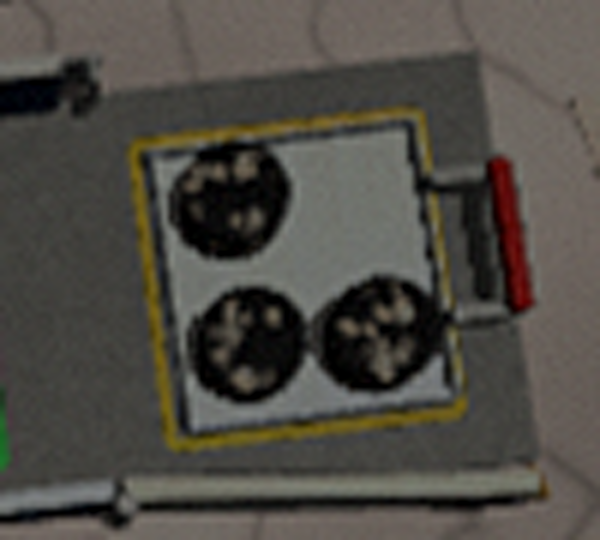

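Request:
servo_tool([
  [85, 7, 37, 0, 0, 0, -0.015],
  [85, 7, 37, 0, 0, 0, -0.015],
  [85, 7, 37, 0, 0, 0, -0.015],
  [85, 7, 37, 0, 0, 0, -0.015],
  [85, 6, 37, 0, 0, 0, 0],
  [85, 6, 37, 0, 0, 0, 0],
  [85, 6, 37, 0, 0, 0, 0],
  [85, 5, 37, 0, 0, 0, 0],
  [85, 4, 22, 0, 0, 0, 0],
  [85, 0, 8, 0, 0, 0, 0],
])

```text
time: 34.9
tool_pos: [565.9, 375.4, 146.7]
tcp_rot: [179.8, 1.0, 164.8]
ft_force: [-0.5, 0.2, -0.1]
finger_gap: 85.0
```

Run:
```python
from h import *
im=snapshot("side")
plan(569.7,418.3,13,167,1,85)
```

```text
t 35.0 pose [566.1 375.5 146.6] [179.8   1.  164.9] d [   3.6   42.8 -133.6] dyaw 2.1
[85, 7.7, 42.3, 133.6, 0, 0, np.float64(-0.037)]
```

Request:
servo_tool([
  [85, 5, 22, 0, 0, 0.015, -0.035],
  [85, 3, 22, 0, 0, 0, 0],
  [85, 2, 2, 15, 0, 0, 0],
  [85, 2, 0, 20, 0, 0, 0],
  [85, 2, 0, 20, 0, 0, 0],
  [85, 2, 0, 15, 0, 0, 0],
  [85, 0, 0, 5, 0, 0, 0],
  [85, 0, 0, 0, 0, 0, 0],
])

```text
time: 35.75
tool_pos: [564.3, 413.4, 65.2]
tcp_rot: [-179.8, 0.1, 166.0]
ft_force: [-0.3, -0.2, -0.3]
finger_gap: 84.9
```

Run:
```python
from h import *
im=snapshot("side")
plan(569.7,418.3,13,167,1,85)
```

```text
t 35.8 pose [564.4 413.6  65.6] [-1.799e+02  1.000e-01  1.660e+02] d [  5.3   4.7 -52.6] dyaw 1.0
[85, -4.0, 5.9, 52.6, 0, 0, np.float64(-0.017)]
```

Request:
servo_tool([
  [85, -2, 6, 5, 0, 0, -0.017],
  [85, 0, 0, 12, 0, 0, 0],
  [85, 0, 0, 15, 0, 0, 0],
  [85, 0, 0, 10, 0, 0, 0],
  [85, 0, 0, 5, 0, 0, 0],
  [85, 0, 0, 0, 0, 0, 0],
])

```text
time: 36.4
tool_pos: [570.1, 420.0, 17.0]
tcp_rot: [180.0, 0.3, 167.0]
ft_force: [0.4, -0.3, 0.0]
finger_gap: 85.0
```

Run:
```python
from h import *
plan(569.7,418.3,12,167,1,85)
```

```text
t 36.4 pose [570.1 420.   17. ] [180.    0.3 167. ] d [-0.4 -1.7 -5. ] dyaw -0.0
[85, 0.0, -1.7, 5.0, 0, 0, np.float64(0.001)]
x 1
```

Request:
servo_tool([
  [85, -2, -1.5, 3, 0, 0, 0],
  [85, 0, 0, 2, 0, 0, 0],
  [50, 0, 0, 1, 0, 0, 0],
  [50, 0, 0, 0.5, 0, 0, 0],
  [50, 0, 0, 0, 0, 0, 0],
  [50, 0, 0, 0, 0, 0, 0],
  [50, 0, 0, 0, 0, 0, 0],
], force=60)

```text
time: 37.1
tool_pos: [572.7, 418.2, 11.6]
tcp_rot: [179.9, 0.4, 167.0]
ft_force: [0.5, 0.2, -2.3]
finger_gap: 55.2
```

Request:
servo_tool([
  [50, 0, 0, -20, 0, 0, 0],
  [50, 0, 0, -35, 0, 0, 0],
  [50, 0, 0, -40, 0, 0, 0],
  [50, 0, -5, -35, 0, 0, 0],
  [50, 0, -20, -8, 0, 0, 0],
])

```text
time: 37.6
tool_pos: [562.1, 393.2, 147.2]
tcp_rot: [-179.6, -0.1, 167.2]
ft_force: [0.3, -0.4, -2.0]
finger_gap: 55.7
```

Run:
```python
from h import *
t=(np.array([620.6,-212.3]),5.9)
p=slot(t,(40,-37)); plan(*p,140,140.4,14,50); print(p,sense()["ft_force"],sense()["finger_gap"])
```

```text
t 37.6 pose [562.1 393.2 147.2] [-1.796e+02 -1.000e-01  1.672e+02] d [ 102.1 -638.1   -7.2] dyaw -26.8
[50, -17.2, -42.8, 0.5, 0, 0, np.float64(0.033)]
[50, -18.7, -42.2, 0.5, 0, 0, np.float64(0.033)]
[50, -20.1, -41.6, 0.5, 0, 0, np.float64(0.033)]
[50, -21.4, -40.9, 0.5, 0, 0, np.float64(0.033)]
[50, -22.8, -40.1, 0.5, 0, 0, np.float64(0.033)]
[50, -24.1, -39.4, 0.5, 0, 0, np.float64(0.033)]
[50, -25.4, -38.5, 0.5, 0, 0, np.float64(0.033)]
[50, -26.7, -37.7, 0.5, 0, 0, np.float64(0.033)]
[50, -27.9, -36.8, 0.5, 0, 0, np.float64(0.033)]
[50, -29.1, -35.8, 0.5, 0, 0, np.float64(0.033)]
[50, -30.3, -34.8, 0.5, 0, 0, np.float64(0.033)]
[50, -31.5, -33.8, 0.5, 0, 0, np.float64(0.033)]
[50, -32.6, -32.7, 0.5, 0, 0, np.float64(0.033)]
[50, -33.6, -31.6, 0.5, 0, 0, np.float64(0.033)]
[ 664.19143655 -244.99230276] [ 0.31440908 -0.38734782 -1.99445149] 55.66722518619636
```

Request:
servo_tool([
  [50, -10, -24, 0, 0, 0, 0.033],
  [50, -19, -42, 0, 0, 0, 0.033],
  [50, -20, -42, 0, 0, 0, 0.033],
  [50, -21, -41, 0, 0, 0, 0.033],
  [50, -23, -40, 0, 0, 0, 0.033],
  [50, -24, -39, 0, 0, 0, 0.033],
  [50, -25, -39, 0, 0, 0, 0.033],
  [50, -27, -38, 0, 0, 0, 0.033],
  [50, -28, -37, 0, 0, 0, 0.033],
  [50, -29, -36, 0, 0, 0, 0.033],
])

```text
time: 38.6
tool_pos: [630.7, -53.1, 150.4]
tcp_rot: [-179.9, 0.0, 148.1]
ft_force: [0.7, -0.4, -2.3]
finger_gap: 55.3
```

Request:
servo_tool([
  [50, -30, -35, 0, 0, 0, 0.033],
  [50, -30, -33, 0, 0, 0, 0.033],
  [50, -28, -28, 0, 0, 0, 0.033],
  [50, -15, -15, 0, 0, 0, 0.033],
  [50, -6, -6, 0, 0, 0, 0],
  [50, 0, 0, 0, 0, 0, 0],
])

```text
time: 39.2
tool_pos: [651.6, -225.0, 148.0]
tcp_rot: [-179.8, -0.1, 139.8]
ft_force: [-0.0, 0.6, -2.4]
finger_gap: 55.1
```

Run:
```python
from h import *
im=snapshot("side"); 
t=(np.array([620.6,-212.3]),5.9)
p=slot(t,(40,-37)); plan(*p,23,140.4,1,50); print(p,sense()["ft_force"],sense()["finger_gap"])
```

```text
t 39.2 pose [ 651.6 -224.1  147.9] [-1.798e+02 -1.000e-01  1.398e+02] d [  12.6  -20.9 -124.9] dyaw 0.6
[50, -23.2, -7.8, 124.9, 0, 0, np.float64(-0.01)]
x 1
[ 664.19143655 -244.99230276] [ 0.025724   -0.13057393 -2.53492159] 55.558068617817085
```

Request:
servo_tool([
  [50, -23, -8, 10, 0, 0, -0.01],
  [50, 0, 0, 20, 0, 0, 0],
  [50, 0, 0, 25, 0, 0, 0],
  [50, 0, 0, 22, 0, 0, 0],
  [50, 0, 0, 10, 0, 0, 0],
  [50, 0, 0, 4, 0, 0, 0],
  [50, 0, 0, 0, 0, 0, 0],
])

```text
time: 39.95
tool_pos: [666.6, -232.6, 56.1]
tcp_rot: [180.0, -0.1, 141.3]
ft_force: [-0.5, -0.3, -2.4]
finger_gap: 55.2
```

Run:
```python
from h import *
t=(np.array([620.6,-212.3]),5.9)
p=slot(t,(40,-37)); plan(*p,23,140.4,1,50); print(p,sense()["ft_force"],sense()["finger_gap"])
```

```text
t 40.0 pose [ 666.6 -232.6   56.1] [ 1.800e+02 -1.000e-01  1.413e+02] d [ -2.4 -12.4 -33.1] dyaw -0.9
[50, -5.9, -11.2, 33.1, 0, 0, np.float64(0.017)]
x 1
[ 664.19143655 -244.99230276] [-0.52496695 -0.33936755 -2.4299573 ] 55.175363484602286
```

Request:
servo_tool([
  [50, -2, -9, 0, 0, 0, 0.017],
  [50, -1, -2, 5, 0, 0, 0],
  [50, 0, 0, 8, 0, 0, 0],
  [50, 0, 0, 8, 0, 0, 0],
  [50, 0, 0, 5, 0, 0, 0],
  [50, 0, 0, 2, 0, 0, 0],
  [50, 0, 0, 0, 0, 0, 0],
])

```text
time: 40.65
tool_pos: [664.0, -244.9, 30.1]
tcp_rot: [179.9, 0.2, 140.3]
ft_force: [0.3, 0.3, -2.5]
finger_gap: 55.2
```

Run:
```python
from h import *
t=(np.array([620.6,-212.3]),5.9)
p=slot(t,(40,-37)); plan(*p,23,140.4,1,50); print(p,sense()["ft_force"],sense()["finger_gap"])
```

```text
t 40.6 pose [ 664.  -244.9   30.1] [179.9   0.2 140.3] d [ 0.2 -0.1 -7.1] dyaw 0.1
[50, -0.2, 0.1, 7.1, 0, 0, np.float64(-0.002)]
x 1
[ 664.19143655 -244.99230276] [ 0.34725891  0.29402413 -2.51114074] 55.16429423086124
```

Request:
servo_tool([
  [50, 0.5, 0, 2, 0, 0, 0],
  [50, 0, 0, 2, 0, 0, 0],
  [50, 0, 0, 1.5, 0, 0, 0],
  [50, 0, 0, 1.5, 0, 0, 0],
  [50, 0, 0, 0.5, 0, 0, 0],
])

```text
time: 41.15
tool_pos: [664.0, -244.4, 22.6]
tcp_rot: [179.9, 0.2, 140.3]
ft_force: [-2.1, 0.6, 0.4]
finger_gap: 55.4
```

Request:
servo_tool([
  [68, 0, 0, -0.5, 0, 0, 0],
  [68, 0, 0, 0, 0, 0, 0],
  [68, 0, 0, 0, 0, 0, 0],
  [68, 0, 0, -20, 0, 0, 0],
  [68, 0, 0, -30, 0, 0, 0],
  [60, 0, 0, -35, 0, 0, 0],
  [30, 0, 0, -10, 0, 0, -0.12],
  [30, 20, -35, 0, 0, 0, -0.12],
  [30, 20, -40, 0, 0, 0, -0.12],
  [30, 20, -45, 0, 0, 0, -0.12],
])

```text
time: 42.15
tool_pos: [563.2, -324.6, 125.0]
tcp_rot: [-179.9, 0.8, 169.2]
ft_force: [-0.2, -1.0, 0.3]
finger_gap: 30.3
```

Request:
servo_tool([
  [30, 20, -45, 0, 0, 0, -0.12],
  [30, 20, -30, 0, 0, 0, -0.12],
  [30, 0, 0, 0, 0, 0, -0.05],
  [30, 0, 0, 0, 0, 0, 0],
])

```text
time: 42.55
tool_pos: [507.2, -402.1, 127.8]
tcp_rot: [-179.4, 0.8, -173.6]
ft_force: [0.5, 0.0, 0.3]
finger_gap: 30.2
```

Run:
```python
from h import *
im=snapshot("top"); t=tray(im); scan(im,t,[(-40,-37),(40,37),(-40,37),(40,-37)])
crop("t",im,(320,120,420,210),6,"pics/t4.png")
plan(t[0][0]+107*np.sin(np.radians(5.8)),t[0][1]-107*np.cos(np.radians(5.8)),110,185.4,3,30)
```

```text
bar [ 637.7 -317.9] size [70. 10.] yaw 6.32 tray [ 625.9 -211.6] in bay [   4.6 -121.9] n 64
tray slot (-40, -37) [-46.2 -36.5] (array([ 584., -253.]), 'area', 482.0, 'exp', 306)
tray slot (40, 37) [37.8 42.2] (array([ 658.8, -165.5]), 'area', 447.5, 'exp', 302)
tray slot (-40, 37) [-40.5  43.8] (array([ 580.8, -172.5]), 'area', 481.5, 'exp', 296)
tray slot (40, -37) [ 37.4 -30.4] (array([ 666.4, -237.7]), 'area', 440.5, 'exp', 310)
t 42.6 pose [ 507.3 -402.2  127.8] [-179.4    0.8 -173.7] d [129.4  84.1 -17.8] dyaw -0.9
[30, -46.0, 23.1, 5.9, 0, 0, np.float64(0.005)]
x 3
```

View pics/t4.png

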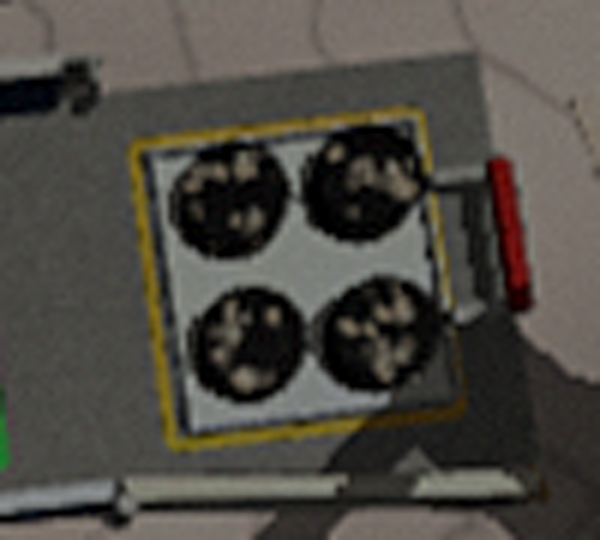

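Request:
servo_tool([
  [30, -30, 15, 0, 0, 0, 0.01],
  [30, -36, 20, 0, 0, 0, 0],
  [30, -33, 18, 5, 0, 0, 0],
  [30, -20, 10, 5, 0, 0.01, 0],
  [30, -8, 4, 0, 0, 0, 0],
  [30, 0, 0, 0, 0, 0, 0],
])

```text
time: 43.2
tool_pos: [634.0, -316.9, 120.0]
tcp_rot: [-179.3, 0.4, -174.7]
ft_force: [0.0, 0.7, 0.7]
finger_gap: 29.6
```

Run:
```python
from h import *
s=snapshot("side")
plan(631.3,-318.5,36,185.6,3,30)
```

```text
t 43.2 pose [ 633.4 -317.4  120. ] [-179.3    0.4 -174.7] d [ -2.1  -1.1 -84. ] dyaw 0.3
[30, 0.7, -0.3, 28.0, 0, 0, np.float64(-0.002)]
x 3
```

Request:
servo_tool([
  [30, 2, -1, 10, -0.01, 0, 0],
  [30, 0, 0, 18, 0, 0, 0],
  [30, 0, 0, 15, 0, 0, 0],
  [30, 0, 0, 5, 0, 0, 0],
  [30, 0, 0, 0, 0, 0, 0],
])

```text
time: 43.75
tool_pos: [627.3, -322.0, 66.8]
tcp_rot: [-180.0, 0.2, -175.1]
ft_force: [0.6, -0.4, 0.1]
finger_gap: 29.9
```

Run:
```python
from h import *
plan(631.3,-318.5,36,185.6,1,30)
```

```text
t 43.8 pose [ 627.3 -322.    66.8] [-180.     0.2 -175.1] d [  4.    3.5 -30.8] dyaw 0.7
[30, -4.3, 3.2, 30.8, 0, 0, np.float64(-0.012)]
x 1
```

Request:
servo_tool([
  [30, -4, 3, 0, 0, 0, -0.012],
  [30, 0, 0, 8, 0, 0, 0],
  [30, 0, 0, 10, 0, 0, 0],
  [30, 0, 0, 8, 0, 0, 0],
  [30, 0, 0, 4, 0, 0, 0],
  [30, 0, 0, 1, 0, 0, 0],
])

```text
time: 44.35
tool_pos: [631.8, -318.8, 33.8]
tcp_rot: [-179.9, 0.3, -174.3]
ft_force: [0.7, 0.5, 0.6]
finger_gap: 30.1
```

Request:
servo_tool([
  [13.5, 0, 0, 0, 0, 0, 0],
  [13.5, 0, 0, 0, 0, 0, 0],
  [13.5, 0, 0, 0, 0, 0, 0],
  [13.5, 0, 0, 0, 0, 0, 0],
], force=20)

```text
time: 44.75
tool_pos: [632.2, -319.7, 34.5]
tcp_rot: [-179.9, 0.3, -174.3]
ft_force: [0.2, 0.5, 0.0]
finger_gap: 13.2
```

Run:
```python
from h import *
plan(*bay(0,28),36,185.6,25,13.5); print(sense()["ft_force"])
```

```text
t 44.8 pose [ 632.2 -319.7   34.5] [-179.9    0.3 -174.3] d [-25.1 256.9   1.5] dyaw -0.1
[13.5, -0.0, 10.3, -0.1, 0, 0, np.float64(0.0)]
x 25
[0.21327151 0.4910722  0.01191687]
```

Request:
servo_tool([
  [13.5, 0, 4, 0, 0, 0, 0],
  [13.5, 0, 7, 0, 0, 0, 0],
  [13.5, 0, 9, 0, 0, 0, 0],
  [13.5, 0, 9, 0, 0, 0, 0],
  [13.5, 0, 9, 0, 0, 0, 0],
  [13.5, 0, 9, 0, 0, 0, 0],
  [13.5, 0, 9, 0, 0, 0, 0],
  [13.5, 0, 9, 0, 0, 0, 0],
  [13.5, 0, 5, 0, 0, 0, 0],
  [13.5, 0, 2, 0, 0, 0, 0],
])

```text
time: 45.75
tool_pos: [624.1, -261.0, 34.7]
tcp_rot: [-178.5, 0.5, -174.7]
ft_force: [1.3, -6.9, -3.6]
finger_gap: 13.9
```

Run:
```python
from h import *
im=snapshot("top"); crop("t",cv2.convertScaleAbs(im,alpha=1.5),(250,110,420,220),4.5,"pics/t5.png"); print(sense()["ft_force"])
plan(*bay(0,28),36,185.6,16,13.5)
```

```text
[ 1.54456341 -5.52231877 -3.48652435]
t 45.8 pose [ 624.  -260.9   34.7] [-178.5    0.5 -174.7] d [-17.  198.1   1.3] dyaw 0.3
[13.5, -0.1, 12.4, -0.1, 0, 0, np.float64(-0.0)]
x 16
```

View pics/t5.png

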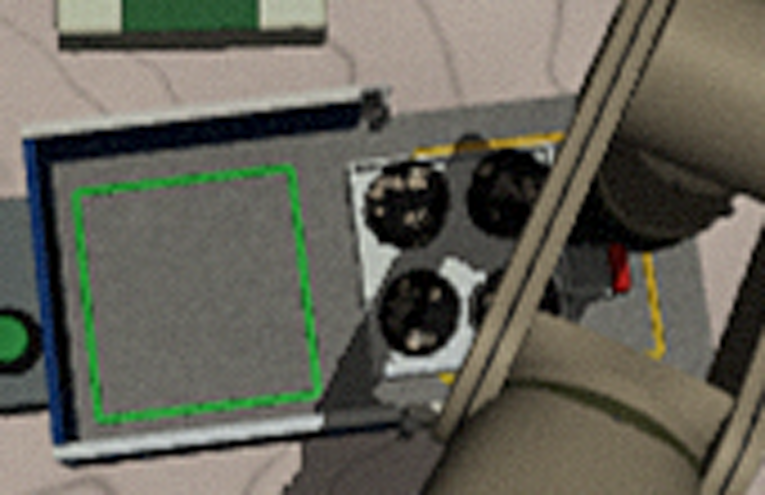

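Request:
servo_tool([
  [13.5, 0, 4, 0.5, -0.02, 0, 0],
  [13.5, 0, 9, 0.2, 0, 0, 0],
  [13.5, 0, 12, 0, -0.005, 0, 0],
  [13.5, 0, 12, 0, -0.003, 0, 0],
  [13.5, 0, 12, 0, -0.003, 0, 0],
  [13.5, 0, 12, 0, -0.003, 0, 0],
  [13.5, 0, 12, 0, -0.003, 0, 0],
  [13.5, 0, 12, 0, -0.003, 0, 0],
  [13.5, 0, 12, 0, -0.003, 0, 0],
  [13.5, 0, 10, 0, -0.003, 0, 0],
])

```text
time: 46.8
tool_pos: [613.9, -168.1, 34.8]
tcp_rot: [-179.9, 0.7, -175.2]
ft_force: [-0.2, -7.3, -4.7]
finger_gap: 13.4
```

Run:
```python
from h import *
print(sense()["ft_force"])
plan(*bay(0,28),36,185.6,10,13.5)
```

```text
[-0.24625469 -7.27283898 -4.6596794 ]
t 46.8 pose [ 613.9 -168.1   34.8] [-179.9    0.7 -175.2] d [ -6.8 105.3   1.2] dyaw 0.8
[13.5, -0.2, 10.6, -0.1, 0, 0, np.float64(-0.001)]
x 10
```

Request:
servo_tool([
  [13.5, 0, 8, 0.3, -0.003, 0.005, -0.004],
  [13.5, 0, 12, 0.3, -0.003, 0, -0.004],
  [13.5, -0.5, 12, 0, -0.003, 0, -0.004],
  [13.5, -0.5, 12, 0, -0.003, 0, 0],
  [13.5, -0.5, 10, 0, -0.003, 0, 0],
  [13.5, 0, 6, 0, -0.003, 0, 0],
  [13.5, 0, 2, 0, 0, 0, 0],
])

```text
time: 47.5
tool_pos: [609.6, -113.8, 35.1]
tcp_rot: [-180.0, 0.5, -174.6]
ft_force: [-0.0, -6.9, -3.4]
finger_gap: 13.6
```

Run:
```python
from h import *
print(sense()["ft_force"]); im=snapshot("top"); crop("t",cv2.convertScaleAbs(im,alpha=1.5),(250,110,380,220),5.5,"pics/t6.png")
plan(*bay(0,28),36,185.6,10,13.5)
```

```text
[-2.53048109e-03 -6.87050111e+00 -3.41308335e+00]
t 47.5 pose [ 609.6 -113.6   35.1] [-180.     0.5 -174.6] d [-2.5 50.8  0.9] dyaw 0.2
[13.5, -0.2, 5.1, -0.1, 0, 0, np.float64(-0.0)]
x 10
```

View pics/t6.png

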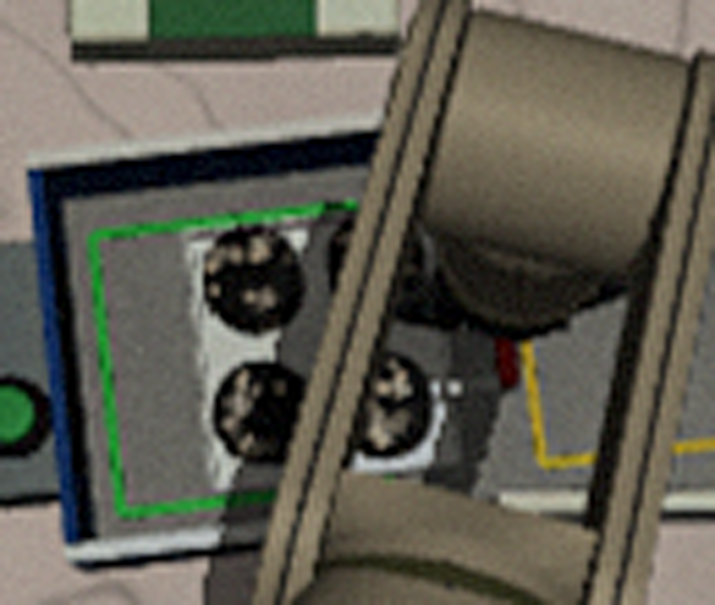

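Request:
servo_tool([
  [13.5, 0, 6, 0, -0.003, 0.004, 0],
  [13.5, 0, 10, 0.2, -0.003, 0, -0.002],
  [13.5, 0, 10, 0.2, -0.003, 0, 0],
  [13.5, 0, 10, 0, -0.003, 0, 0],
  [13.5, 0, 8, 0, -0.003, 0, 0],
  [13.5, 0, 6, 0, -0.003, 0, 0],
  [13.5, 0, 3, 0, 0, 0, 0],
])

```text
time: 48.25
tool_pos: [604.4, -70.3, 35.4]
tcp_rot: [179.9, 0.3, -174.7]
ft_force: [-0.0, -7.6, -4.6]
finger_gap: 13.1
```

Run:
```python
from h import *
print(sense()["ft_force"])
plan(*bay(0,28),36,185.6,1,13.5)
```

```text
[-0.03331838 -7.60978802 -4.55028283]
t 48.2 pose [604.4 -70.3  35.4] [ 179.9    0.3 -174.7] d [2.7 7.5 0.6] dyaw 0.3
[13.5, -3.3, 7.2, -0.6, 0, 0, np.float64(-0.005)]
x 1
```

Request:
servo_tool([
  [13.5, 0, 4, 0, 0, 0, 0],
  [13.5, 0, 3, 0, 0, 0, 0],
  [13.5, 0, 1, 0, 0, 0, 0],
])

```text
time: 48.55
tool_pos: [603.4, -65.7, 35.4]
tcp_rot: [-179.8, 0.3, -174.8]
ft_force: [1.3, -4.6, -2.9]
finger_gap: 13.5
```

Request:
servo_tool([
  [30, 0, 0, 0, 0, 0, 0],
  [30, 0, 0, 0, 0, 0, 0],
  [30, 0, 0, 0, 0, 0, 0],
  [30, 0, 0, -15, 0, 0, 0],
  [30, 0, 0, -30, 0, 0, 0],
  [30, 0, 0, -40, 0, 0, 0],
  [30, 0, -20, -20, 0, 0, 0],
  [30, 0, -45, 0, 0, 0, 0],
  [30, 0, -50, 0, 0, 0, 0],
  [30, 0, -50, 0, 0, 0, 0],
])

```text
time: 49.55
tool_pos: [620.4, -225.3, 154.7]
tcp_rot: [-179.8, 0.6, -174.1]
ft_force: [1.2, -0.3, 0.0]
finger_gap: 30.1
```

Request:
servo_tool([
  [10, 0, -50, 0, 0, 0, 0],
  [10, 0, -50, 0, 0, 0, 0],
  [10, 0, -50, 0, 0, 0, 0],
  [10, 0, -20, 0, 0, 0, 0],
  [10, 0, 0, 0, 0, 0, 0],
])

```text
time: 50.05
tool_pos: [637.2, -403.0, 163.7]
tcp_rot: [-179.5, 1.0, -174.4]
ft_force: [0.0, -0.6, 0.5]
finger_gap: 9.9
```

Run:
```python
from h import *
im=snapshot("top"); t=tray(im); scan(im,t,[(-40,-37),(40,37),(-40,37),(40,-37)])
crop("t",cv2.convertScaleAbs(im,alpha=1.5),(240,110,420,220),4.4,"pics/t7.png")
print(sense()["tool_pos"])
```

```text
bar [604.2 -64.8] size [82.  10.8] yaw 5.1 tray [594.7  41.8] in bay [ -2.4 133.3] n 83
tray slot (-40, -37) [-43.  -29.3] (array([554.4,   8.8]), 'area', 335.0, 'exp', 286)
tray slot (40, 37) [44.  36.2] (array([635.3,  81.8]), 'area', 297.5, 'exp', 300)
tray slot (-40, 37) [-38.8  32.8] (array([553.1,  71. ]), 'area', 322.5, 'exp', 291)
tray slot (40, -37) [ 40.8 -32.5] (array([638.2,  13. ]), 'area', 370.0, 'exp', 296)
[ 637.38486307 -401.83869976  163.89691456]
```

View pics/t7.png

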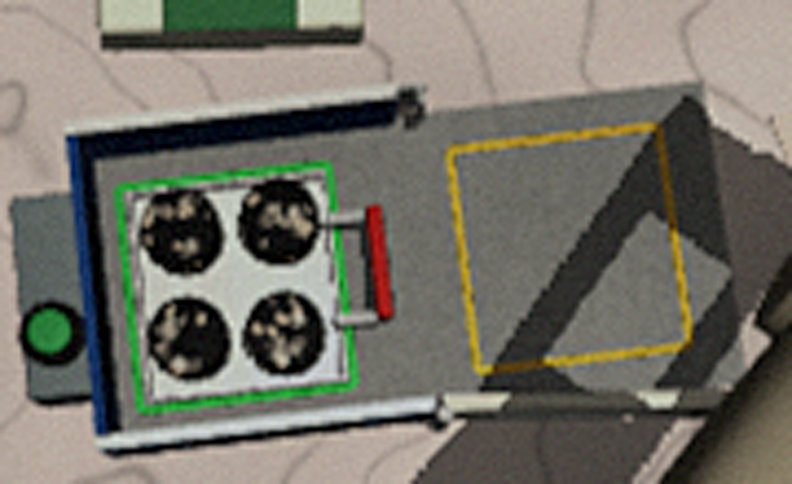

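```bash
cat >> h.py <<'E'
def door_wp(th,r=185,off=22):
    return bay(-114+r*np.cos(th)-off*np.sin(th),-6-r*np.sin(th)-off*np.cos(th))
E
python3 - <<'E'
from h import *
h=bay(-114,-6); e=ray("top",(410,201.5),85)[0][:2]; a=np.degrees(np.arctan2(*(e-h)[::-1]))-YAW; print("edge",e,"len",np.linalg.norm(e-h),"theta",-np.radians(a))
print(camera_params and proj("top",[[*h,85]]))
print("start wp",door_wp(1.75,off=40))
plan(*door_wp(1.75,off=40),164,185.4,6,0)
E
```

```text
edge [ 490.0138476 -321.3537346] len 213.96064763433324 theta 1.697569727956269
[[340.77467254 200.95402922]]
start wp [ 441.38944599 -288.48730639]
t 50.1 pose [ 637.4 -401.8  163.9] [-179.5    1.  -174.3] d [-1.960e+02  1.134e+02  1.000e-01] dyaw -0.3
[0, 30.6, 22.0, -0.0, 0, 0, np.float64(0.001)]
x 6
```

Request:
servo_tool([
  [0, 20, 14, 0, 0.01, 0.016, 0],
  [0, 34, 24, 0, 0, 0, 0],
  [0, 34, 24, 0, 0, 0, 0],
  [0, 34, 24, 0, 0, 0, 0],
  [0, 34, 24, 0, 0, 0, 0],
  [0, 20, 14, 0, 0, 0, 0],
  [0, 8, 6, 0, 0, 0, 0],
  [0, 0, 0, 0, 0, 0, 0],
])

```text
time: 50.9
tool_pos: [435.6, -274.2, 162.8]
tcp_rot: [-179.0, 0.3, -173.7]
ft_force: [0.4, 0.5, 0.6]
finger_gap: -0.2
```

Run:
```python
from h import *
im=snapshot("side")
plan(*door_wp(1.75,off=40),45,185.4,5,0)
```

```text
t 51.0 pose [ 436.2 -274.7  163. ] [-179.     0.3 -173.7] d [   5.1  -13.8 -118. ] dyaw -0.9
[0, -0.7, -2.9, 23.6, 0, 0, np.float64(0.003)]
x 5
```

Request:
servo_tool([
  [0, 2, -13, 10, -0.015, 0, 0.01],
  [0, 2, 0, 25, 0, 0, 0],
  [0, 2, 0, 30, 0, 0, 0],
  [0, 2, 0, 28, 0, 0, 0],
  [0, 0, 0, 18, 0, 0, 0],
  [0, 0, 0, 6, 0, 0, 0],
  [0, 0, 0, 0, 0, 0, 0],
])

```text
time: 51.65
tool_pos: [438.8, -289.2, 47.2]
tcp_rot: [-179.5, 0.8, -174.0]
ft_force: [-0.2, 0.7, -0.3]
finger_gap: 0.2
```

Run:
```python
from h import *
plan(*door_wp(1.7,off=20),45,185.4,2,0)
a=np.radians(185.4); X=np.array([np.cos(a),np.sin(a)]); Y=np.array([np.sin(a),-np.cos(a)])
T=np.arange(1.7,-0.05,-0.1); W=np.array([door_wp(t,off=20) for t in T]); D=np.diff(W,axis=0)
for t,d,w in zip(T[1:],D,W[1:]): print(round(t,2),(d@X).round(1),(d@Y).round(1),w.round(0))
```

```text
t 51.6 pose [ 438.8 -289.2   47.2] [-179.5    0.8 -174. ] d [31.7 -2.5 -2.2] dyaw -0.6
[0, -15.6, -2.9, 1.1, 0, 0, np.float64(0.006)]
x 2
1.6 -18.3 -3.4 [ 489. -293.]
1.5 -18.5 -1.6 [ 508. -293.]
1.4 -18.6 0.3 [ 526. -291.]
1.3 -18.5 2.1 [ 544. -287.]
1.2 -18.2 3.9 [ 562. -282.]
1.1 -17.7 5.7 [ 579. -274.]
1.0 -17.0 7.5 [ 595. -265.]
0.9 -16.2 9.1 [ 611. -255.]
0.8 -15.2 10.7 [ 625. -243.]
0.7 -14.1 12.2 [ 638. -229.]
0.6 -12.8 13.5 [ 649. -214.]
0.5 -11.4 14.7 [ 659. -199.]
0.4 -9.8 15.8 [ 667. -182.]
0.3 -8.2 16.7 [ 674. -165.]
0.2 -6.5 17.4 [ 679. -147.]
0.1 -4.7 18.0 [ 682. -128.]
-0.0 -2.9 18.4 [ 683. -110.]
```

Request:
servo_tool([
  [0, -12, -2, 2, 0.01, 0.01, 0.01],
  [0, -12, -2, 0, 0, 0, 0],
  [0, -9, -2, 0, 0, 0, 0],
  [0, -12, -2, 0, 0, 0, 0],
  [0, -12, -1, 0, 0, 0, 0],
  [0, -12, -1, 0, 0, 0, 0],
  [0, -12, 0, 0, 0, 0, 0],
  [0, -12, 0, 0, 0, 0, 0],
  [0, -12, 1, 0, 0, 0, 0],
  [0, -12, 1, 0, 0, 0, 0],
])

```text
time: 52.65
tool_pos: [567.9, -289.1, 57.8]
tcp_rot: [-178.5, 0.8, -174.5]
ft_force: [0.0, 0.9, 0.0]
finger_gap: -0.2
```

```bash
cat > d.py <<'E'
from h import *
s=sense(); a=np.radians(YAW); R=np.array([[np.cos(a),-np.sin(a)],[np.sin(a),np.cos(a)]])
q=(s["tool_pos"][:2]-BAY)@R-[-114,-6]; r=np.hypot(*q); th=np.arctan2(-q[1],q[0]); r2=np.sqrt(r*r-400); th2=th-np.arctan2(-20,r2)*-1
print(round(s["time"],1),s["tool_pos"].round(1),s["tcp_rot"].round(1),s["ft_force"].round(1),"rel hinge",q.round(1),"r",r2.round(0),"theta if touching",round(th+np.arctan2(-20,r2),3),round(th+np.arctan2(20,r2),3))
E
python3 d.py
```

```text
52.6 [ 567.9 -289.1   57.8] [-178.5    0.8 -174.5] [0.  0.9 0. ] rel hinge [  53.5 -187.5] r 194.0 theta if touching 1.19 1.396
```

Request:
servo_tool([
  [0, -10, 4, 4, -0.012, 0.01, 0],
  [0, -11, 5, 4, -0.012, 0, 0],
  [0, -11, 5, 3, 0, 0, 0],
  [0, -11, 5, 0, 0, 0, 0],
  [0, -11, 6, 0, 0, 0, 0],
  [0, -10, 6, 0, 0, 0, 0],
  [0, -10, 7, 0, 0, 0, 0],
  [0, -9, 8, 0, 0, 0, 0],
  [0, -8, 8, 0, 0, 0, 0],
  [0, -8, 9, 0, 0, 0, 0],
])

```text
time: 53.65
tool_pos: [671.3, -213.6, 52.9]
tcp_rot: [-179.6, 0.5, -174.5]
ft_force: [-0.5, 0.0, 0.4]
finger_gap: -0.0
```

```bash
python3 d.py
```

```text
53.6 [ 671.3 -213.6   52.9] [-179.6    0.5 -174.5] [-0.5  0.   0.4] rel hinge [ 163.6 -122.2] r 203.0 theta if touching 0.543 0.74
```

Request:
servo_tool([
  [0, -5, 9, 3, 0, 0, 0],
  [0, -3, 10, 3, 0, 0.005, 0],
  [0, -2, 10, 2, 0, 0, 0],
  [0, -2, 10, 0, 0, 0, 0],
  [0, -1, 9, 0, 0, 0, 0],
  [0, -1, 8, 0, 0, 0, 0],
  [0, 0, 4, 0, 0, 0, 0],
])

```text
time: 54.35
tool_pos: [680.5, -145.6, 43.5]
tcp_rot: [-179.6, 0.2, -174.4]
ft_force: [-1.1, -0.0, 1.2]
finger_gap: -0.4
```

```bash
python3 d.py
python3 - <<'E'
from h import *
im=snapshot("side"); crop("t",im,(290,130,440,270),5,"pics/door.png")
E
```

```text
54.4 [ 680.5 -145.6   43.5] [-179.6    0.2 -174.4] [-1.1 -0.   1.2] rel hinge [179.3 -55.4] r 187.0 theta if touching 0.193 0.406
```

View pics/door.png

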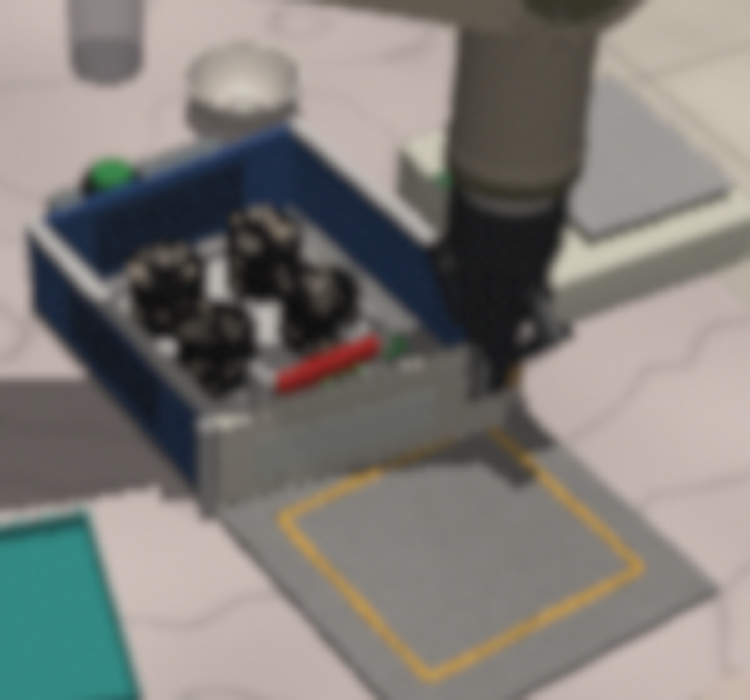

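Request:
servo_tool([
  [0, 0, 5, 0, 0, 0, 0],
  [0, 0, 5, 0, 0, 0, 0],
  [0, 0, 5, 0, 0, 0, 0],
  [0, 0, 4, 0, 0, 0, 0],
  [0, 0, 4, 0, 0, 0, 0],
  [0, 0, 4, 0, 0, 0, 0],
])

```text
time: 55.0
tool_pos: [678.8, -120.7, 44.0]
tcp_rot: [-179.3, 0.4, -174.5]
ft_force: [3.6, -7.6, -3.1]
finger_gap: 0.0
```

```bash
python3 d.py
```

```text
55.0 [ 678.8 -120.7   44. ] [-179.3    0.4 -174.5] [ 3.6 -7.6 -3.1] rel hinge [179.9 -30.4] r 181.0 theta if touching 0.058 0.277
```

Bolt riding; keep pushing gently.

Request:
servo_tool([
  [0, 0, 4, 0, -0.004, 0, 0],
  [0, 0, 4, 0, -0.004, 0, 0],
  [0, 0, 4, 0, 0, 0, 0],
  [0, 0, 4, 0, 0, 0, 0],
])

```text
time: 55.4
tool_pos: [678.0, -111.6, 44.2]
tcp_rot: [-179.2, 0.5, -174.7]
ft_force: [4.5, -24.7, -6.6]
finger_gap: -0.2
```

```bash
python3 d.py
```

```text
55.4 [ 678.  -111.6   44.2] [-179.2    0.5 -174.7] [  4.5 -24.7  -6.6] rel hinge [180.  -21.3] r 180.0 theta if touching 0.007 0.228
```

Request:
servo_tool([
  [0, 0, 3.5, 0, 0, 0, 0],
  [0, 0, 3.5, 0, 0, 0, 0],
])

```text
time: 55.6
tool_pos: [678.0, -112.2, 44.3]
tcp_rot: [-178.6, 0.6, -174.8]
ft_force: [4.8, -14.7, -4.3]
finger_gap: -0.3
```

```bash
python3 d.py
```

```text
55.6 [ 678.  -112.2   44.3] [-178.6    0.6 -174.8] [  4.8 -14.7  -4.3] rel hinge [180.  -21.9] r 180.0 theta if touching 0.011 0.232
```

Request:
servo_tool([
  [0, 0, -10, 0, 0.02, 0.01, 0],
  [0, 0, -25, 0, 0, 0, 0],
  [0, 0, -5, -25, 0, 0, 0],
  [0, 0, 0, -40, 0, 0, 0],
  [0, 0, 0, -40, 0, 0, 0],
  [0, 20, 10, -15, 0, 0, 0],
  [0, 35, 35, 0, 0, 0, 0],
  [0, 35, 40, 0, 0, 0, 0],
  [0, 35, 45, 0, 0, 0, 0],
  [0, 20, 45, 0, 0, 0, 0],
])

```text
time: 56.6
tool_pos: [522.7, 9.4, 162.7]
tcp_rot: [-177.5, -0.2, -175.2]
ft_force: [0.9, 1.1, 1.0]
finger_gap: -0.0
```

Request:
servo_tool([
  [0, 0, 45, 0, 0, 0, 0],
  [0, 0, 45, 0, 0, 0, 0],
  [0, 0, 40, 0, 0, 0, 0],
  [0, 0, 15, 0, 0, 0, 0],
  [0, 0, 0, 0, 0, 0, 0],
])

```text
time: 57.1
tool_pos: [503.7, 165.6, 157.4]
tcp_rot: [-177.6, -0.3, -174.8]
ft_force: [-0.3, -0.2, -0.0]
finger_gap: -0.3
```

Run:
```python
from h import *
im=snapshot("top"); crop("t",cv2.convertScaleAbs(im,alpha=1.7),(240,115,420,220),4.4,"pics/shut.png")
print(proj("top",[[*bay(-114,-6),85],[*bay(100,-6),85],[*bay(100,-6-214*.015),85],[*bay(95,-6-214*.09),85]]).round(1).tolist(), "crop origin 240,115 x4.4")
plan(*bay(-30,266),120,185.4,3,0)
```

```text
[[340.8, 201.0], [332.3, 134.2], [333.3, 134.0], [338.5, 135.0]] crop origin 240,115 x4.4
t 57.1 pose [503.9 164.8 157.4] [-177.6   -0.3 -174.9] d [ 50.7   6.5 -37.4] dyaw 0.3
[0, -17.0, 0.6, 12.5, 0, 0, np.float64(-0.002)]
x 3
```

View pics/shut.png

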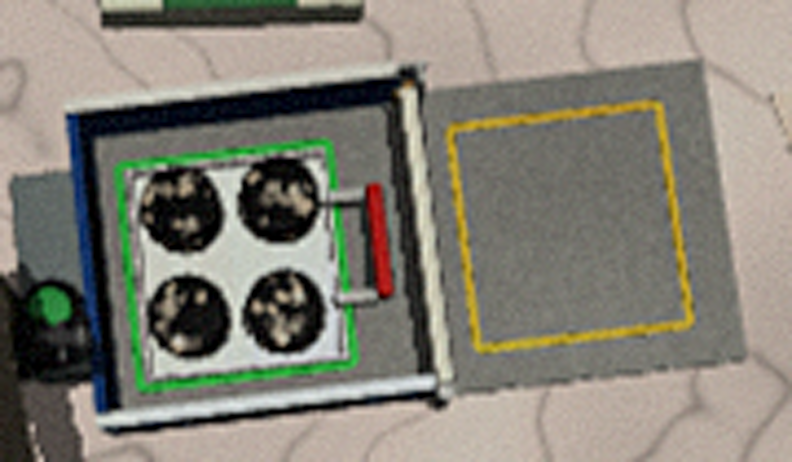

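Request:
servo_tool([
  [0, -15, 0, 5, -0.04, 0, 0],
  [0, -20, 2, 10, 0, 0, 0],
  [0, -10, 2, 10, 0, 0, 0],
  [0, -3, 0, 8, 0, 0, 0],
  [0, 0, 0, 0, 0, 0, 0],
])

```text
time: 57.65
tool_pos: [553.2, 168.9, 124.0]
tcp_rot: [-179.9, -0.3, -175.0]
ft_force: [0.0, 0.4, -0.8]
finger_gap: 0.2
```

Run:
```python
from h import *
im=snapshot("side")
plan(*bay(-30,266),90,185.4,1,0)
```

```text
t 57.7 pose [553.3 169.  124.6] [-179.9   -0.3 -175. ] d [  1.3   2.3 -34.6] dyaw 0.4
[0, -1.4, 2.1, 34.6, 0, 0, np.float64(-0.007)]
x 1
```

Request:
servo_tool([
  [0, -1, 3, 6, 0, 0, 0],
  [0, -0.5, 0.5, 10, 0, 0, 0],
  [0, -0.5, 0.5, 10, 0, 0, 0],
  [0, 0, 0, 5, 0, 0, 0],
  [0, 0, 0, 1, 0, 0, 0],
])

```text
time: 58.2
tool_pos: [554.3, 172.9, 91.3]
tcp_rot: [-179.9, -0.2, -175.0]
ft_force: [-0.5, 1.6, -0.2]
finger_gap: -0.1
```

Run:
```python
from h import *
plan(*bay(-30,266),76,185.4,1,0); print(sense()["ft_force"])
```

```text
t 58.2 pose [554.3 172.9  91.3] [-179.9   -0.2 -175. ] d [  0.3  -1.7 -15.3] dyaw 0.4
[0, -0.1, -1.7, 15.3, 0, 0, np.float64(-0.007)]
x 1
[-0.54153867  1.58796442 -0.16234445]
```

Request:
servo_tool([
  [0, 0, -1, 4, 0, 0, 0],
  [0, 0, 0, 4, 0, 0, 0],
  [0, 0, 0, 3, 0, 0, 0],
  [0, 0, 0, 3, 0, 0, 0],
  [0, 0, 0, 2, 0, 0, 0],
])

```text
time: 58.7
tool_pos: [554.5, 171.9, 74.3]
tcp_rot: [-179.9, -0.2, -175.0]
ft_force: [0.2, -0.8, -0.1]
finger_gap: -0.1
```

Run:
```python
from h import *
im=snapshot("side"); im2=snapshot("top"); s=sense(); print(s["tool_pos"],s["ft_force"],s["joint_efforts"])
for n,i in(("side",im),("top",im2)):
    c=proj(n,[*bay(-30,266),80])[0]; m=mask(i,(45,100,40),(85,255,255),tuple(int(v) for v in(c[0]-12,c[1]-12,c[0]+12,c[1]+12))); print(n,c,len(pts(m)),pts(m).mean(0) if m.any() else None)
```

```text
[554.3667916  171.8953347   74.24602896] [-0.04731506 -0.8606601   0.46607864] [-1.38797855e-02 -5.63597202e+01 -4.66312945e+01 -1.48688344e-02
 -8.40932527e-02 -7.38048266e-05]
side [311.42629248 162.99375816] 29 [311.51724138 164.86206897]
top [250.8819312  184.82430779] 0 None
```

Request:
servo_tool([
  [0, 0, 0, 2, 0, 0, 0],
  [0, 0, 0, 2, 0, 0, 0],
])

```text
time: 59.0
tool_pos: [554.8, 172.0, 70.6]
tcp_rot: [-179.9, -0.1, -175.0]
ft_force: [0.4, 0.2, 0.1]
finger_gap: 0.1
```

Run:
```python
from h import *
s=sense(); print(s["tool_pos"],s["ft_force"])
print("tip",proj("side",s["tool_pos"]),"btn top",proj("side",[*bay(-30,266),82]))
def asc(i):
    h=cv2.cvtColor(i,cv2.COLOR_BGR2HSV)
    for y in range(150,178): print(y,"".join("G" if 45<=h[y,x,0]<=85 and h[y,x,1]>100 else "B" if 100<=h[y,x,0]<=130 and h[y,x,1]>110 else "#" if h[y,x,2]<60 else "+" if h[y,x,2]<130 else "." for x in range(292,335)))
asc(cv2.imread("pics/side0.png")); asc(snapshot("side"))
```

```text
[554.81885377 171.99353897  70.62065763] [0.37663886 0.2289405  0.11392491]
tip [[311.46033874 164.89916906]] btn top [[311.41324228 162.55850207]]
150 ........++######++++++..............+++....
151 ........+##++####+++++.............++++++..
152 ........+#++++#######++............++++++++
153 ........+##+++#######++............++++++++
154 ........++###########++.............+++++++
155 ........++###########++.............+++++++
156 ........++###########++..............++++++
157 ........++###########++..............++++++
158 ........++###########++..............++++++
159 ........++###########++.............+++++++
160 ........++########GGG++..........++++++++++
161 .........++#####GGGGG++.......+++++++++++BB
162 ..........+++###GGGGGG.....+++++++++++BBBBB
163 ...........+++++GGGGGGG++++++++++++BBBBBBBB
164 ..............++GGGGGGGG+++++++++BBBBBBBBBB
165 ..............++GGGGGGGGG+++++BBBBBBBBBBBBB
166 ..............+#GGGGGGG+BBBBBBBBBBBBBBBBBBB
167 .............++##GGG+++BBBBBBBBBBBBBBBBBBBB
168 ...........++++#BB+BBBBBBBBBBBBBBBBBBBB#BBB
169 ........++++++++BBBBBBBBBBBBBBBBBBBB
[... 1035 characters left out ...]
++++GGG++++++++++BBBBBBBBBBB
164 ......+++++++++##GGGGGGG###+++BBBBBBBBBBBBB
165 ...++++++++++++#GGGGGGGGG##+BBBBBBBBBBBBBBB
166 ++++++++++++++##GGGGGGG##BBBBBBBBBBBBBBBBBB
167 ++++++++++++++##GGG+++BBBBBBBBBBBBBBBBBBBBB
168 ++++++++++++++##BBBBBBBBBBBBBBBBBBBBBBBB#BB
169 +++++++++++++++BBBBBBBBBBBBBBBBBBBBBBBBB#BB
170 ++....++++++++BBBBBBBBBBBBBBBBBBBBBBBB#BBBB
171 .......++++++BBBBBBBBBBBBBB#BBB#BBBBBB#BBBB
172 .......++++BBBBBBBBBBBBB#BBBBBBBB#BBBBBBBB#
173 ......+++BBBBBBBBBBBBBBBBB#BBBBBBBB#BBBBBB#
174 .......++BBBBBBBBBBBBBBBBBBBBBBBBBBBBBB#BBB
175 .......+++BBBBBBBBBBBBBBBBBBBBBBBBBBBBBBBB#
176 ...++...+++BBBBBBBBBBBBBBBBB#BBBBB#BBBB#+++
177 ...+++...+++BBBBBBBBBB#BBBBB########B++++++
```

Request:
servo_tool([
  [0, 0, 0, 1.5, 0, 0, 0],
  [0, 0, 0, 1.5, 0, 0, 0],
])

```text
time: 59.25
tool_pos: [554.8, 172.0, 67.3]
tcp_rot: [-179.9, -0.1, -175.0]
ft_force: [-0.1, -0.5, 0.3]
finger_gap: -0.1
```

Run:
```python
from h import *
print(proj("side",[680.5,-145.6,43.5]), sense()["ft_force"], sense()["tool_pos"])
```

```text
[[386.29086591 211.74088501]] [-0.07598909 -0.48274892  0.29664135] [554.81375662 171.99341913  67.2796974 ]
```

Request:
servo_tool([
  [0, 0, 0, 1.5, 0, 0, 0],
  [0, 0, 0, 1.5, 0, 0, 0],
])

```text
time: 59.45
tool_pos: [554.8, 172.0, 64.1]
tcp_rot: [-179.9, -0.1, -175.0]
ft_force: [-0.7, 0.0, 0.4]
finger_gap: 0.2
```

Request:
servo_tool([
  [0, 0, 0, 1.5, 0, 0, 0],
  [0, 0, 0, 1.5, 0, 0, 0],
])

```text
time: 59.65
tool_pos: [554.8, 172.0, 60.9]
tcp_rot: [-179.9, -0.1, -175.0]
ft_force: [-0.1, -0.2, 1.9]
finger_gap: -0.3
```

Request:
servo_tool([
  [0, 0, 0, 1.5, 0, 0, 0],
  [0, 0, 0, 1.5, 0, 0, 0],
])

```text
time: 59.85
tool_pos: [554.9, 172.0, 58.1]
tcp_rot: [-179.9, -0.1, -175.0]
ft_force: [-1.9, -0.0, 4.1]
finger_gap: 0.3
```

Run:
```python
from h import *
s=sense(); print(s["tool_pos"],s["ft_force"],s["wrist_torque"])
def asc(i):
    h=cv2.cvtColor(i,cv2.COLOR_BGR2HSV)
    for y in range(152,172): print(y,"".join("G" if 45<=h[y,x,0]<=85 and h[y,x,1]>100 else "B" if 100<=h[y,x,0]<=130 and h[y,x,1]>110 else "#" if h[y,x,2]<60 else "+" if h[y,x,2]<130 else "." for x in range(292,335)))
asc(snapshot("side"))
```

```text
[554.87066436 172.02528166  58.08150564] [-1.92985377 -0.01410154  4.12135338] [-0.14595997  0.37459873  0.06320508]
152 ..............++############+++....++++++++
153 ...............+############++.....++++++++
154 ...............++##########++.......+++++++
155 ................+#########++........+++++++
156 ................++######+++..........++++++
157 ................++#####++............++++++
158 ................++####++.............++++++
159 ................++####+...........+++++++++
160 ...............+++####+........++++++++++++
161 ............++++++####++.....++++++++++++BB
162 ..........++++++++####+++++++++++++BBBBBBBB
163 ........++++++++#######++++++++++BBBBBBBBBB
164 ......+++++++++##++########+++BBBBBBBBBBBBB
165 ....+++++++++++##++++GGGG##+BBBBBBBBBBBBBBB
166 ++++++++++++++##GGGGGGGG#BBBBBBBBBBBBBBBBBB
167 ++++++++++++++##GGGG+++#BBBBBBBBBBBBBBBBBBB
168 ++++++++++++++##BBBBBBBBBBBBBBBBBBBBBBB#BBB
169 +++++++++++++++BBBBBBBBBBBBBBBBBBBBBBBBBBBB
170 +++...+++++++++BBBBBBBBBBBBBBBBBB##BBBBBBBB
171 +......+++++++BBBBBBBBBBBBBBBBBBBBBBBBBBBBB
```

Request:
servo_tool([
  [0, 0, 0, 1.5, 0, 0, 0],
  [0, 0, 0, 1.5, 0, 0, 0],
])

```text
time: 60.1
tool_pos: [555.0, 172.1, 55.7]
tcp_rot: [-179.9, -0.1, -175.0]
ft_force: [-8.2, -2.2, 17.6]
finger_gap: 0.1
```

Request:
servo_tool([
  [0, 0, 0, 2, 0, 0, 0],
  [0, 0, 0, 2, 0, 0, 0],
])

```text
time: 60.3
tool_pos: [555.1, 172.1, 55.6]
tcp_rot: [-179.9, -0.1, -175.0]
ft_force: [-12.7, -2.5, 22.1]
finger_gap: 0.0
```

Request:
servo_tool([
  [0, 0, 0, -5, 0, 0, 0],
  [0, 0, 0, -15, 0, 0, 0],
  [0, 0, 0, -30, 0, 0, 0],
  [0, 0, 0, -35, 0, 0, 0],
  [0, 20, 10, -20, 0, 0, 0],
  [0, 35, 20, 0, 0, 0, 0],
  [0, 35, 20, 0, 0, 0, 0],
  [0, 20, 10, 0, 0, 0, 0],
  [0, 0, 0, 0, 0, 0, 0],
  [0, 0, 0, 0, 0, 0, 0],
])

```text
time: 61.3
tool_pos: [439.3, 224.4, 170.6]
tcp_rot: [180.0, 0.3, -175.0]
ft_force: [-0.4, -0.1, -0.4]
finger_gap: -0.1
```

Run:
```python
from h import *
s=sense(); print(s["time"],s["tool_pos"],s["ft_force"])
im=snapshot("top"); t=tray(im); scan(im,t,[(-40,-37),(40,37),(-40,37),(40,-37)])
p=pts(mask(im,(45,100,40),(85,255,255),(240,172,265,198))); print("btn px",len(p),p.mean(0) if len(p) else None,"start 250.8 184.8")
a=np.radians(YAW); R=np.array([[np.cos(a),-np.sin(a)],[np.sin(a),np.cos(a)]])
g=cv2.cvtColor(im,cv2.COLOR_BGR2GRAY); P=[]
for y in range(140,196):
    x0=int(np.interp(y,[134,201],[332.3,340.8])); row=g[y,x0-6:x0+7].astype(float); w=np.clip(row-np.percentile(row,70),0,None); P.append((x0-6+(w*np.arange(13)).sum()/w.sum(),y))
B=(ray("top",P,85)[:,:2]-BAY)@R; k=np.polyfit(B[:,0],B[:,1],1); print("door line slope (rad=-theta)",k[0],"y at hinge",np.polyval(k,-114),"y at edge",np.polyval(k,100))
print("bowl/bottle/big now vs start diff:",[int(cv2.absdiff(im,cv2.imread("pics/top0.png"))[y-15:y+15,x-15:x+15].mean()) for x,y in((220,137),(172,152),(452,157))])
b=snapshot("side"); h=mask(b,(45,100,40),(85,255,255),(300,152,325,175)); print("side green rows",pts(h)[:,1].min(),pts(h)[:,1].max(),"start 160-167")
```

```text
61.3 [439.26889787 224.35368834 170.60196056] [-0.44247522 -0.14949795 -0.35933317]
bar [604.2 -65. ] size [82.  10.4] yaw 5.1 tray [594.7  41.6] in bay [ -2.4 133.1] n 83
tray slot (-40, -37) [-43.  -29.2] (array([554.4,   8.7]), 'area', 335.5, 'exp', 286)
tray slot (40, 37) [50.5 36. ] (array([641.8,  81.9]), 'area', 433.0, 'exp', 301)
tray slot (-40, 37) [-38.5  33.2] (array([553.4,  71.3]), 'area', 328.0, 'exp', 292)
tray slot (40, -37) [ 48.2 -32. ] (array([645.5,  14. ]), 'area', 487.0, 'exp', 296)
btn px 78 [250.75641026 184.66666667] start 250.8 184.8
door line slope (rad=-theta) 0.0012610682982257587 y at hinge -5.949258742182664 y at edge -5.679390126362351
bowl/bottle/big now vs start diff: [6, 5, 3]
side green rows 163 167 start 160-167
```

```bash
python3 -c "
from bench import *
print(hand_in())"
```

```text
the job is handed in; nothing more can be done
None
```

The job is handed in after about 61 s of robot time. All four small discs are side by side in the tray, the tray is back on the green mark, the door is shut, and the start button was pressed and released.

**How it was done:**
- I slid the tray out with the fingers closed loosely round its red bar. The first pull overshot the yellow mark by about 8 mm, so I slid it back before loading.
- One disc touched the tray wall while being lowered; I lifted it and put it down again.
- Another disc had been knocked about 4 cm towards the bottle, so I found it again and picked it up from there.

**Last checks from the camera images and force readings:**

| Item | Reading |
|---|---|
| Tray on the green mark | Off centre by about 2 mm each way, turned about 0.4° |
| Door angle | About 0 rad |
| Door push | Stopped firmly at 15–25 N, after resistance like the bolt riding over the lip |
| Start button | Bottomed at 22 N and sprang back to its starting place in the image |
| Bottle, bowl, large core | No clear change in the images |

**What I could not confirm or did not fit:**
- **Latch:** I did not see the bolt itself. That it is latched is inferred from the angle and the push force.
- **Button height:** the press started with the reported tool point about 19 mm lower than the button's stated top, so I pressed by force rather than by position.
- **Lifting:** while pushing the loaded tray back, the gripper pulled upward on the bar with up to 4.7 N. That is well below the tray's loaded weight of about 14 N, so I take it that it never left the deck.
- **Disc positions:** shadows disturbed the last numerical readings of the two discs on the tray's +x side. The last picture, taken after the door was shut, shows all four standing separately.

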